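Level the loaded balance and lock it with the sprung hook clip

TASK

Match the sample tins on the far pan of the kitchen balance: stand spare tins from the pulled-out tray upright on the near pan until the beam is level, leaving the sample tins on their pan. Then lock the balance: squeeze the paddles of the sprung clip so that its hook comes out, set it flat on the ledge with the lock post between the clip's nose and its claw, and let go so that it grips the post. Finally push the tray, with the left-over tins upright in it, fully home into the shelf unit, and leave the things on top of the unit alone.

Things in the scene. Friction and masses are not known exactly. Their poses are not given: they have to be found in the camera images.
- tin0_mid (a point): spare dark round tin, 56 mm across, 40 mm tall, 120 g like every tin here, upright in the pulled-out tray at the start; point at its centre (20 mm above its underside), z up
- tin1_mid (a point): spare dark round tin, 56 mm across, 40 mm tall, 120 g like every tin here, upright in the pulled-out tray at the start; point at its centre (20 mm above its underside), z up
- tin2_mid (a point): spare dark round tin, 56 mm across, 40 mm tall, 120 g like every tin here, upright in the pulled-out tray at the start; point at its centre (20 mm above its underside), z up
- tin3_mid (a point): spare dark round tin, 56 mm across, 40 mm tall, 120 g like every tin here, upright in the pulled-out tray at the start; point at its centre (20 mm above its underside), z up
- tin4_mid (a point): spare dark round tin, 56 mm across, 40 mm tall, 120 g like every tin here, upright in the pulled-out tray at the start; point at its centre (20 mm above its underside), z up
- sample0_mid (a point): sample tin, the same as the spare tins (56 mm across, 40 mm tall, 120 g), already standing on the far pan; stays there. Point at its centre. Absent in some starts (2 to 4 of the four are there)
- sample1_mid (a point): sample tin, the same as the spare tins (56 mm across, 40 mm tall, 120 g), already standing on the far pan; stays there. Point at its centre. Absent in some starts (2 to 4 of the four are there)
- sample2_mid (a point): sample tin, the same as the spare tins (56 mm across, 40 mm tall, 120 g), already standing on the far pan; stays there. Point at its centre. Absent in some starts (2 to 4 of the four are there)
- sample3_mid (a point): sample tin, the same as the spare tins (56 mm across, 40 mm tall, 120 g), already standing on the far pan; stays there. Point at its centre. Absent in some starts (2 to 4 of the four are there)
- tray_floor (a point): centre of the inner floor of the white shelf unit's upper tray, pulled out. Inside 201 (x) by 204 mm (y); side and back walls 14 mm above this floor, front wall 36 mm. x = direction in which it slides home under the unit's top, whose upper face is 59 mm above this floor. Spare tins stand in rows along x, 66 mm apart, two columns 86 mm apart in y
- tray_front (a point): middle of the outer face of the tray's front wall, 10 mm below its top edge: the place to push on, along the tray's x. The wall is 212 mm wide; this face is 105 mm from tray_floor along -x. The unit is 236 mm wide, 240 mm deep, 106 mm high; its front is 205 mm further along x
- tray (a joint): how far the tray is pushed in, m: 0 = fully out as at the start, 0.200 = fully home. Slides with about 2 N friction and stays where it is left
- pan_near_floor (a point): centre of the upper face of the balance's near, empty pan: a level steel plate 130 (x) by 280 mm (y) with a lip 6 mm high and 3 mm wide round its edge; it rises and falls without tilting. Four tins fit in a row along y, 66 mm apart. x = along the beam, away from the robot, towards the far pan
- pan_far_floor (a point): centre of the upper face of the balance's far pan, like the near one, 220 mm further along x; carries the sample tins in a row along y
- pan_near (a joint): height of the near pan above level, m: 0 = beam level (both pan faces 85 mm above the worktop), 0.020 = near pan at its top stop (far pan heavier), -0.020 = bottom stop. The far pan moves oppositely. Each tin of difference gives 10 mm up to the stops, wherever on the pan it stands. Settles in a second
- ledge (a point): centre of the flat top of the grey ledge on the balance's right-hand side, 30 mm above the worktop, 260 mm along x (the balance's x, away from the robot) by 110 mm along y. The pan edges lie 10 mm beyond its left edge, higher up
- post_mid (a point): the lock post: an upright round steel pin 12 mm across standing 49 mm above the ledge; the point is on its axis, 15 mm above the ledge, 40 mm along x from the ledge's centre and mid-width. With the beam off level it leans along x, 0.06 rad per tin, at most 0.12 rad
- clip_grip (a point): loose sprung clip, grey, 210 g, 139 mm long, on its flat foot on the worktop; x towards its hook, z up; the point is 50 mm above its underside. Two upright paddles across x (34 mm wide, 6 thick, 26 to 70 mm above the underside): the front one fixed (outer face x = +20 mm), the rear one the plunger (outer face x = -40 mm at rest, -20 pressed home, this point then half-way between). Body below, top at 24 mm
- clip_nose (a point): middle of the clip's nose face (34 mm wide, up to 24 mm high), 77 mm from clip_grip along x and 36 mm lower; same axes. The hook's steel claw crosses in front of it, y = -16 to +20 mm, 5 to 23 mm above the underside, 8 mm thick, its inner face at x = 6 mm at rest, 26 mm pressed. This gap is open above, below and to -y; at +y the hook's bar closes it (inner face y = +13 mm)
- hook (a joint): how far the clip's plunger is pressed and its hook is out, m: 0 = at rest, 0.020 = fully out. Squeezing the two paddles together pushes the hook out; a spring draws it back (3 N at rest, 9 N fully out; squeeze with 15 N or more). Left with the post in its jaw it reads about 0.006
- dauber_mid (a point): green plastic polish dauber, 145 mm long, lying on the shelf unit's top; a bystander, leave it alone. Point at its middle
- shoehorn_mid (a point): chrome shoehorn, 160 x 34 x 7 mm, lying on the shelf unit's top; a bystander, leave it alone. Point at its middle
Mind the look-alikes: they are no part of the job. Several things look just like the part that bears clip_grip: the one meant starts nearest to the robot's base.

How it is judged:
By the outcome, as a careful person would: the job done as asked, in the order asked, and still so for the second after the job is handed in, with the robot touching nothing.
Of sample0, sample1, sample2, sample3 only 2 to 4 are there at a start; the rules pass over those that are not, and their reading is None.
At some moment in a run one of clip, tin0, tin1 may be knocked a few centimetres aside while the robot is not near it.
It also fails if it takes over 210 s, if anything falls off the work surface, if the arm or the gripper's body presses on something with over 40 N, if the wrist force passes 120 N, or if a joint passes its speed limit or range.

ROBOT

A 6-joint arm with a two-finger parallel gripper is mounted at the origin on the work surface. World frame = base frame: x ahead of the robot, y to its left, z up, the work surface at z = 0. Lengths are in m, angles in rad, forces in N, time in s.
With the tool pointing down it reaches from about 0.35 to 0.975 m from the base axis. Payload 4.9 kg.
Tool frame: the origin (TCP) lies on the centre line of the jaws, within the pads' length; the fingertips stand ctrl.nose_length ahead of it and the grasp point (between the pads) lies 2 mm behind it (ctrl.nose_length is the distance from the TCP to the fingertips, in m); z points along the fingers, y is the direction in which the jaws open and shut (so a half turn about z gives the same grasp; the last joint's range is limited). The gripper opens to 85 mm and grips with 20 to 120 N. Pads are 22 mm wide; open, the fingers measure 114 mm over their backs; the gripper's body (76 mm by 85 mm) begins 54 mm behind the grasp point. The pads swing forward as they close: fully open they stand 13 mm farther back than shut.
Start: joints at [-1.236, 0.053, 1.613, -0, 1.476, -0.119], TCP at [0.274, -0.562, 0.248] pointing down, gripper open.
Joint ranges: [-3.01, 3.01], [-1.01, 2.22], [0.06, 2.58], [-1.02, 4.17], [0.09, 2.62], [-3.14, 3.14]. Speed limits (rad/s): [2.57, 2.57, 3.14, 3.14, 3.14, 3.14].

INTERFACE

Orientations are given as a rotation vector (axis times angle).
In Python, from station import sensors, get_image, order, ctrl gives the robot as it stands.
- The arm moves only by the tool move_arm, never from a script. Its argument "increments" is a list of rows, each a list of 5 numbers: the shift along the tool's x, y, z in cm, then the turn about the tool's z in degrees, then the finger opening in cm, from 0 to 8.54. In form: [[dx, dy, dz, twist, gripper], ...]. A call has 1 to 5 rows; each row is the pose to reach, as a shift and turn from the pose commanded when the call began, along the tool's axes at that moment; what a row does not reach only later rows make up. A row lasts 1/8 s, in which the tool goes at most 62.5 mm and 10.7 degrees, less where a joint would pass 70% of its speed; a pose out of reach is approached as far as the arm can. A call with a gripper value outside its range is refused whole. The fingers move at their own pace and stop on an object; "newtons" is the grip in N (left out, the last holds). Time passes only in rows, so rows that repeat a pose let the fingers close. It gives the time, the measured TCP pose, the force and the opening at its end, in the units of the state.
- sensors.get_obs(): the state, without advancing time (a new reading comes with each control period).
- get_image(name): name is "scene" or "top" or "wrist"; returns a dict with "image" (480x640x3 uint8, red, green, blue), "K" (3x3 intrinsics, pixels), "R" (3x3) and "t" (3): a world point X has camera coordinates R X + t. Camera axes: x right, y down, z forward; pixel columns grow to the right and rows downward; lengths in m; the calibration is good to about 2 mm. A picture is of the moment at which its call begins. There is no depth.
- order.finish_job(): hands the job in, once; it reports no verdict.
The state is a dict: "t": time; "q": joint angles; "dq": joint speeds; "effort": joint torques, N m; "tool_pos": TCP position; "tool_rot": TCP orientation; "contact_force": force on the tool from outside, world axes, zero at the start; "wrist_torque": the same for the moment, N m; "opening": finger opening in m.
Only numpy, scipy, OpenCV 4.12 (cv2) and the standard library are available. Lean on these libraries where they do the work, as an engineer would, in place of code of your own. Each camera call takes 0.05 s, during which the arm holds its last target.

## Working session

There is one attempt and no reset: what is moved stays moved. The work goes in short steps, Python scripts to look and compute and a tool call to move; the robot and the scene stay as the last step left them, time stands still between calls to the robot, and variables do not carry over. Pictures are saved under pics/ and viewed, and the job is handed in when it is done.

Besides the shell and the picture viewer there is one more tool, called by a JSON object that holds its "op" and its "data", one argument or row to a line. move_arm: Moves the arm, as the interface text tells. Its arguments: {"type":"object","properties":{"increments":{"type":"array"},"newtons":{"type":"number"}},"required":["increments"]}

```bash
ls; mkdir -p pics; python3 - <<'E'
from station import sensors, get_image, order, ctrl
import cv2
o=sensors.get_obs(); print({k:o[k] for k in o}); print(ctrl.nose_length)
for n in ("scene","top","wrist"):
    d=get_image(n); cv2.imwrite(f"pics/{n}0.png",d["image"][:,:,::-1]); print(n,d["K"].tolist(),d["R"].round(3).tolist(),d["t"].round(3).tolist())
E
```

```text
pics
{'t': 0.0, 'q': array([-1.23599668e+00,  5.33485127e-02,  1.61432384e+00, -2.42319193e-05,
        1.47596667e+00, -1.19025569e-01]), 'dq': array([-2.58410384e-04,  5.95910084e-04, -1.34812498e-03,  8.27320432e-04,
        8.31987613e-05,  1.42209948e-03]), 'effort': array([ 1.01188627e-03, -3.93680227e+01, -3.70177031e+01, -9.69755843e-05,
        7.00879682e-03, -1.17022518e-05]), 'tool_pos': array([ 0.27378833, -0.56118118,  0.24705032]), 'tool_rot': array([-3.05907921e+00, -7.06311632e-01,  3.83543151e-04]), 'contact_force': array([ 0.13668227, -0.04951684,  1.1373999 ]), 'wrist_torque': array([-0.00261362, -0.00804476, -0.03689329]), 'opening': 0.08579440069740887}
0.017
scene [[533.4706588241854, 0.0, 315.7787633612993], [0.0, 533.4706588241854, 246.39517961745585], [0.0, 0.0, 1.0]] [[-0.509, 0.861, -0.011], [0.584, 0.336, -0.739], [-0.632, -0.383, -0.674]] [0.308, -0.28, 1.656]
top [[564.3110261715215, 0.0, 320.63656230147586], [0.0, 564.3110261715215, 239.06932558677164], [0.0, 0.0, 1.0]] [[-0.023, -1.0, -0.011], [-0.998, 0.023, -0.054], [0.054, 0.009, -0.998]] [0.038, 0.596, 1.326]
wrist [[426.05059910214345, 0.0, 320.36187606525334], [0.0, 426.05059910214345, 236.56965804578743], [0.0, 0.0, 1.0]] [[0.438, -0.899, -0.002], [-0.868, -0.423, 0.259], [-0.234, -0.112, -0.966]] [-0.624, -0.032, 0.377]
```

View pics/scene0.png

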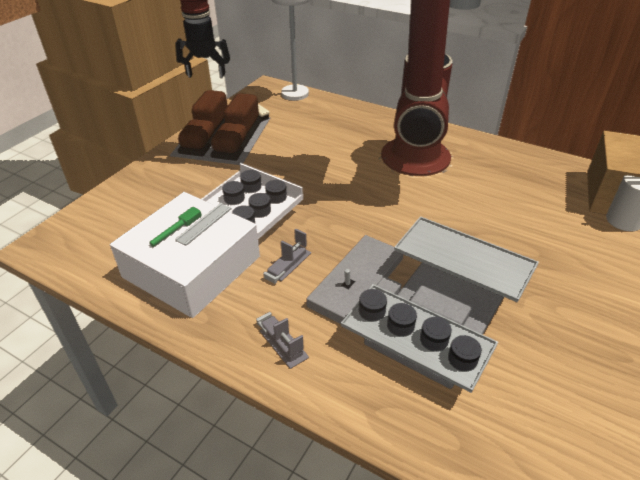

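View pics/top0.png

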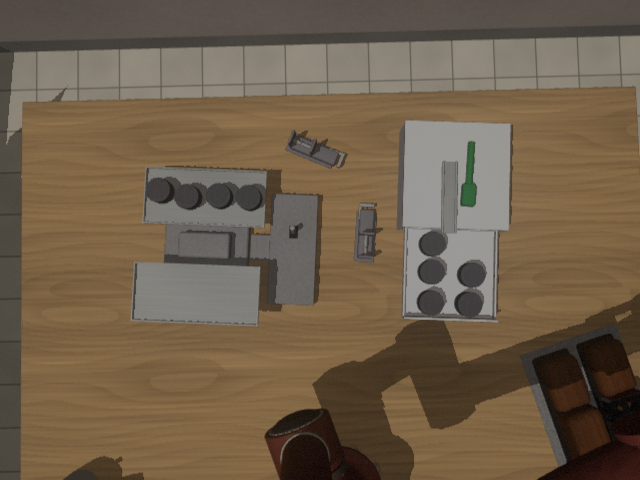

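View pics/wrist0.png

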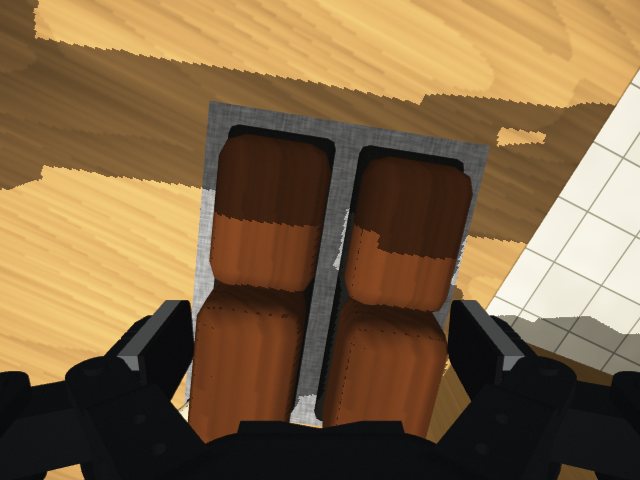

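```bash
cat > h.py <<'E'
import numpy as np, cv2
from station import sensors, get_image, order, ctrl
from scipy.spatial.transform import Rotation as Ro
def ray(d,u,v,z):
    K,R,t=map(np.array,(d["K"],d["R"],d["t"])); c=-R.T@t
    w=R.T@np.linalg.solve(K,[u,v,1.]); return c+w*(z-c[2])/w[2]
def proj(d,X):
    p=np.array(d["K"])@(np.array(d["R"])@np.array(X)+d["t"]); return p[:2]/p[2]
def inc(x,y,z,yaw=None):
    "cm in tool axes + twist to get TCP at x,y,z; yaw = deg of jaw (tool y) dir in world, mod 180"
    o=sensors.get_obs(); R=Ro.from_rotvec(o["tool_rot"]).as_matrix()
    dd=R.T@(np.array([x,y,z])-o["tool_pos"])*100
    cur=np.degrees(np.arctan2(R[1,1],R[0,1]))
    tw=0 if yaw is None else -(((yaw-cur)+90)%180-90)
    print("pos",o["tool_pos"].round(4),"jawyaw %.1f"%cur,"q6 %.2f"%o["q"][5],"F",o["contact_force"].round(1),"op %.4f t %.2f"%(o["opening"],o["t"]))
    print("inc",dd.round(2),"twist %.1f"%tw)
def shot(n,f,box=None,s=1):
    d=get_image(n); im=d["image"][:,:,::-1]
    if box: x0,y0,x1,y1=box; im=im[y0:y1,x0:x1]
    cv2.imwrite(f"pics/{f}.png",cv2.resize(im,None,fx=s,fy=s,interpolation=cv2.INTER_CUBIC)); return d
E
python3 - <<'E'
from h import *
a=cv2.imread("pics/top0.png")
cv2.imwrite("pics/a1.png",cv2.resize(a[110:340,340:530],None,fx=2.6,fy=2.6,interpolation=2))
cv2.imwrite("pics/a2.png",cv2.resize(a[120:340,120:390],None,fx=2.7,fy=2.7,interpolation=2))
E
```

```text
(no output)
```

View pics/a1.png

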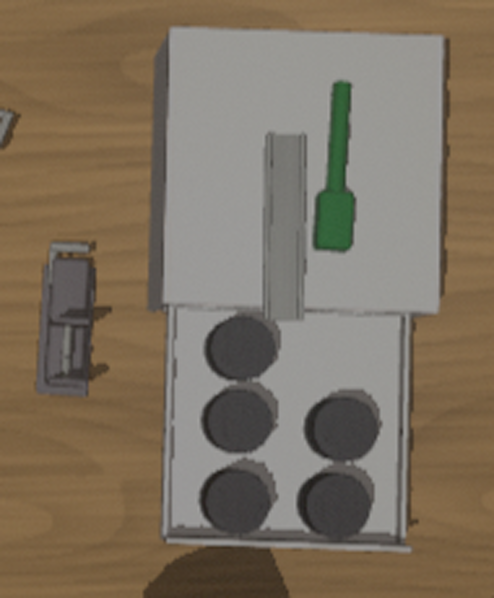

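View pics/a2.png

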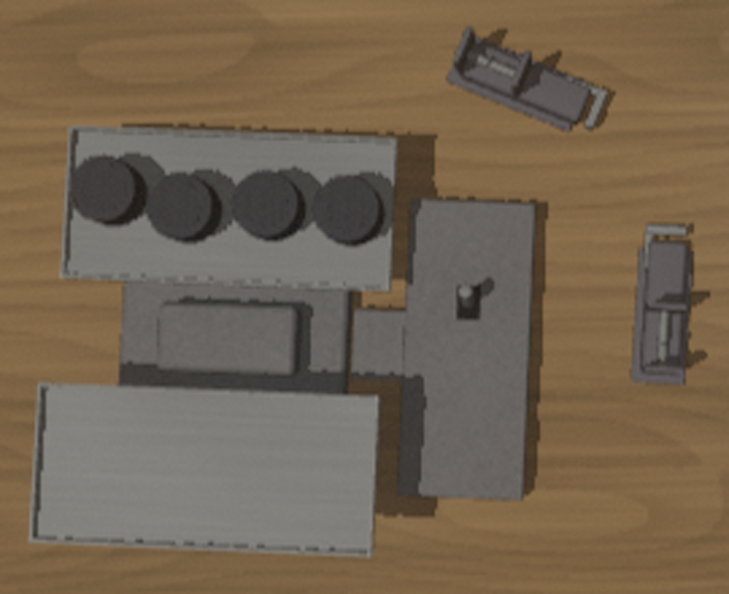

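```bash
python3 - <<'E'
from h import *
d=get_image("top")
f=lambda u,v:(340+u/2.6,110+v/2.6)
g=lambda u,v:(120+u/2.7,120+v/2.7)
for n,c in dict(t0=(241,347),t1=(237,420),t2=(235,500),t3=(342,427),t4=(334,502)).items(): print(n,ray(d,*f(*c),.087).round(4))
print("tray front corners",[ray(d,*f(*c),.083).round(4)[:2] for c in ((165,541),(410,548))])
print("near pan corners z.111",[ray(d,*g(*c),.111).round(4)[:2] for c in ((40,384),(379,397),(371,556),(30,541))])
print("far pan z.071",[ray(d,*g(*c),.071).round(4)[:2] for c in ((70,128),(396,138),(391,289),(62,276))])
print("ledge",[ray(d,*g(*c),.030).round(4)[:2] for c in ((414,200),(534,204),(522,499),(420,496))])
print("post top",ray(d,*g(466,288),.079).round(4)," base",ray(d,*g(467,312),.030).round(4))
print("clip foot z0",[ray(d,*g(*c),.024).round(4)[:2] for c in ((652,240),(690,240),(685,381),(634,380))])
print("samples",[ray(d,*g(*c),.105).round(4)[:2] for c in ((104,190),(182,206),(268,205),(347,209))])
E
```

```text
t0 [ 0.5767 -0.2279  0.087 ]
t1 [ 0.5138 -0.2224  0.087 ]
t2 [ 0.4452 -0.2184  0.087 ]
t3 [ 0.5057 -0.3124  0.087 ]
t4 [ 0.4416 -0.3032  0.087 ]
tray front corners [array([ 0.4111, -0.1577]), array([ 0.4006, -0.3679])]
near pan corners z.111 [array([0.5494, 0.436 ]), array([0.5324, 0.1579]), array([0.4035, 0.1666]), array([0.4216, 0.4448])]
far pan z.071 [array([0.7681, 0.4228]), array([0.7527, 0.1444]), array([0.6238, 0.1509]), array([0.6415, 0.4304])]
ledge [array([0.7048, 0.1338]), array([0.6987, 0.0287]), array([0.4419, 0.0448]), array([0.4464, 0.1333])]
post top [0.6226 0.0868 0.079 ]  base [0.6053 0.0893 0.03  ]
clip foot z0 [array([ 0.6652, -0.0741]), array([ 0.6644, -0.1074]), array([ 0.5409, -0.0996]), array([ 0.5428, -0.0551])]
samples [array([0.7091, 0.384 ]), array([0.6942, 0.3193]), array([0.6933, 0.2479]), array([0.6884, 0.1825])]
```

```bash
python3 - <<'E'
from h import *
inc(.4416,-.3032,.18,87)
E
```

```text
pos [ 0.2738 -0.5614  0.2475] jawyaw -64.0 q6 -0.12 F [ 0.1  0.2 -0.4] op 0.0858 t 0.20
inc [ 26.4  -15.84   6.77] twist 29.0
```

{"op": "move_arm", "data": {
  "increments": [
    [8,-5,2,10,7],
    [16,-10,4,20,7],
    [24,-14,5,29,7],
    [26.4,-15.8,6.8,29,7],
    [26.4,-15.8,6.8,29,7]
  ],
  "newtons": 30
}}

```text
t: 0.82
tool_pos: [0.4412, -0.3046, 0.1807]
tool_rot: [3.14, -0.083, 0.001]
contact_force: [1.3, -0.0, 0.7]
opening: 0.07
```

```bash
python3 - <<'E'
from h import *
inc(.4416,-.3032,.069,87)
d=shot("wrist","w1")
for n,p in dict(t0=(.5767,-.2279),t1=(.5138,-.2224),t2=(.4452,-.2184),t3=(.5057,-.3124),t4=(.4416,-.3032)).items(): print(n,proj(d,[*p,.087]).round(0))
E
```

```text
pos [ 0.4412 -0.3046  0.1807] jawyaw -93.0 q6 0.88 F [ 1.3 -0.   0.7] op 0.0700 t 0.82
inc [ 0.02 -0.14 11.17] twist -0.0
t0 [136. -26.]
t1 [146. 118.]
t2 [159. 251.]
t3 [329. 125.]
t4 [318. 250.]
```

View pics/w1.png

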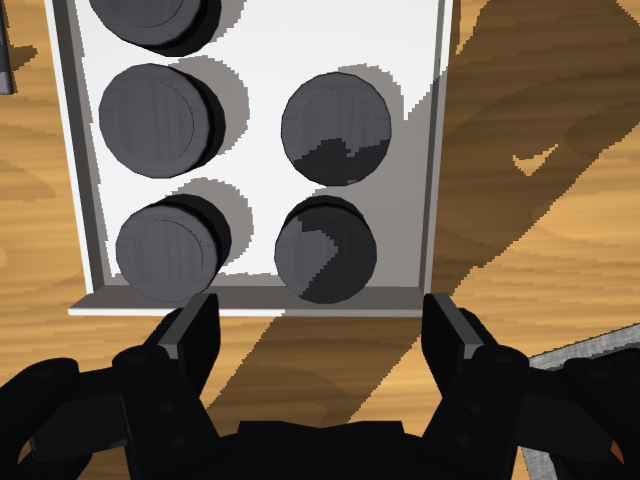

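{"op": "move_arm", "data": {
  "increments": [
    [0.1,0.1,6,0,7],
    [0.1,0.1,11.2,0,7],
    [0.1,0.1,11.2,0,5],
    [0.1,0.1,11.2,0,5],
    [0.1,0.1,11.2,0,5]
  ]
}}

```text
t: 1.5
tool_pos: [0.4428, -0.3089, 0.072]
tool_rot: [3.137, -0.083, 0.006]
contact_force: [0.1, -0.6, -0.5]
opening: 0.0554
```

{"op": "move_arm", "data": {
  "increments": [
    [0,0,0,0,5],
    [0,0,-5,0,5],
    [0,0,-11,0,5],
    [0,0,-14,0,5]
  ]
}}

```text
t: 2.0
tool_pos: [0.4427, -0.3086, 0.2146]
tool_rot: [3.135, -0.082, 0.009]
contact_force: [0.4, -0.2, -1.0]
opening: 0.0556
```

```bash
python3 - <<'E'
from h import *
c=np.array([.4767,.3014]);yd=np.array([.063,.998])
for k in(-.099,-.033,.033,.099): print((c+k*yd).round(4))
p=c+.099*yd
inc(*p,.20,-3.6)
shot("wrist","w2")
E
```

```text
[0.4705 0.2026]
[0.4746 0.2685]
[0.4788 0.3343]
[0.4829 0.4002]
pos [ 0.4427 -0.3086  0.2146] jawyaw -93.0 q6 0.88 F [ 0.4 -0.2 -1. ] op 0.0556 t 2.00
inc [  0.3  -71.     1.11] twist -89.4
```

View pics/w2.png

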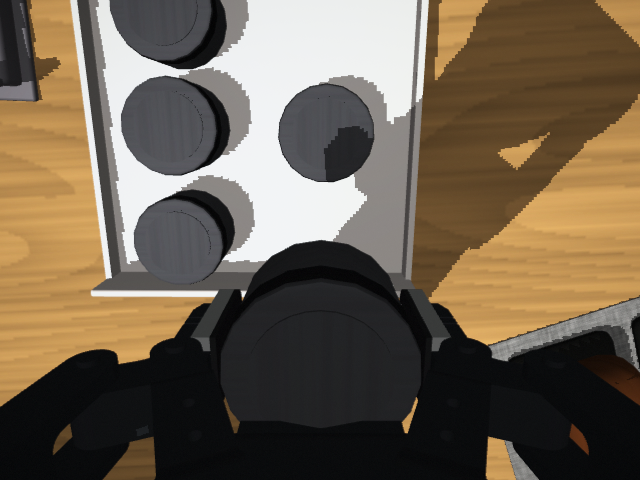

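{"op": "move_arm", "data": {
  "increments": [
    [0,-6,0,-10,5],
    [0,-12,0,-20,5],
    [0,-18,0,-30,5],
    [0,-24,0,-40,5],
    [0,-30,0,-50,5]
  ]
}}

```text
t: 2.68
tool_pos: [0.4568, -0.006, 0.2091]
tool_rot: [2.877, 1.26, 0.002]
contact_force: [0.9, -0.1, -1.0]
opening: 0.0551
```

```bash
python3 - <<'E'
from h import *
inc(.4829,.4002,.20,-3.6)
E
```

```text
pos [ 0.4568 -0.006   0.2091] jawyaw -42.7 q6 0.57 F [ 0.9 -0.1 -1. ] op 0.0551 t 2.67
inc [ 31.62 -25.63   0.91] twist -39.1
```

{"op": "move_arm", "data": {
  "increments": [
    [4.7,-3.8,0,-10,5],
    [9.4,-7.6,0,-20,5],
    [14,-11.4,0,-30,5],
    [18.7,-15.2,0,-39,5],
    [23.4,-19,0,-39,5]
  ]
}}

```text
t: 3.3
tool_pos: [0.4775, 0.295, 0.2091]
tool_rot: [2.296, 2.144, 0.001]
contact_force: [1.3, -0.6, -0.7]
opening: 0.0552
```

```bash
python3 - <<'E'
from h import *
inc(.4829,.4002,.16,-3.6)
E
```

```text
pos [0.4775 0.295  0.2091] jawyaw -3.9 q6 0.49 F [ 1.3 -0.6 -0.7] op 0.0552 t 3.30
inc [10.54 -0.19  4.91] twist -0.3
```

{"op": "move_arm", "data": {
  "increments": [
    [5,-0.1,2,0,5],
    [10.5,-0.2,4.9,0,5],
    [10.5,-0.2,4.9,0,5],
    [10.5,-0.2,4.9,0,5]
  ]
}}

```text
t: 3.8
tool_pos: [0.4829, 0.3976, 0.1597]
tool_rot: [2.297, 2.143, -0.001]
contact_force: [-0.2, 0.7, -0.7]
opening: 0.0554
```

```bash
python3 - <<'E'
from h import *
inc(.4829,.4002,.128,-3.6)
d=shot("wrist","w3")
E
```

```text
pos [0.4829 0.3976 0.1597] jawyaw -4.0 q6 0.64 F [-0.2  0.7 -0.7] op 0.0554 t 3.80
inc [ 0.26 -0.02  3.17] twist -0.4
```

View pics/w3.png

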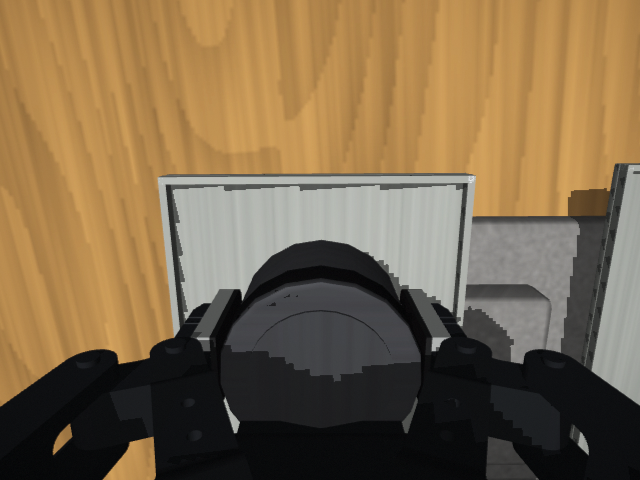

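```bash
python3 - <<'E'
from h import *
d=get_image("wrist")
print(ray(d,166,181,.111),ray(d,470,181,.111))
E
```

```text
[0.42417676 0.44405007 0.111     ] [0.54805123 0.4352631  0.111     ]
```

{"op": "move_arm", "data": {
  "increments": [
    [0.2,0,2,0,5],
    [0.2,0,3.2,0,5],
    [0.2,0,3.3,0,5],
    [0.2,0,3.3,0,5]
  ]
}}

```text
t: 4.4
tool_pos: [0.4832, 0.3996, 0.1268]
tool_rot: [-2.298, -2.142, 0.001]
contact_force: [0.3, -1.0, -0.6]
opening: 0.0552
```

{"op": "move_arm", "data": {
  "increments": [
    [0,0,0.2,0,5],
    [0,0,0.2,0,5]
  ]
}}

```text
t: 4.65
tool_pos: [0.4833, 0.3999, 0.1253]
tool_rot: [2.298, 2.143, 0.001]
contact_force: [0.2, 0.2, -1.0]
opening: 0.055
```

```bash
python3 - <<'E'
from h import *
shot("scene","s1",(380,180,600,400),3)
E
```

```text
(no output)
```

View pics/s1.png

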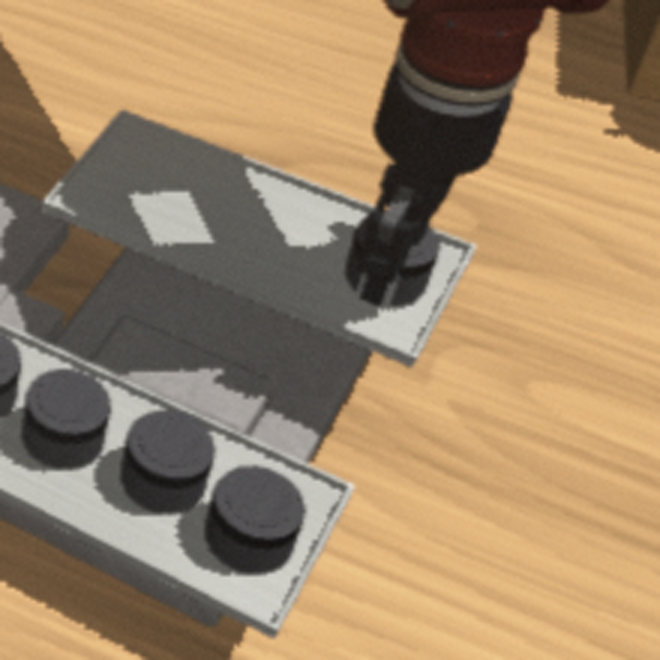

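{"op": "move_arm", "data": {
  "increments": [
    [0,0,0.2,0,5],
    [0,0,0.2,0,5],
    [0,0,0.2,0,5]
  ]
}}

```text
t: 5.08
tool_pos: [0.4832, 0.3998, 0.123]
tool_rot: [2.298, 2.143, -0.0]
contact_force: [-0.3, -0.3, -1.6]
opening: 0.0551
```

{"op": "move_arm", "data": {
  "increments": [
    [0,0,0.2,0,5],
    [0,0,0.2,0,5],
    [0,0,0.2,0,5]
  ]
}}

```text
t: 5.45
tool_pos: [0.4834, 0.3999, 0.1213]
tool_rot: [2.298, 2.143, 0.001]
contact_force: [0.2, 0.3, -0.4]
opening: 0.0551
```

```bash
python3 - <<'E'
from h import *
d=shot("top","t1",(120,150,330,340),3.5)
shot("wrist","w4")
E
```

```text
(no output)
```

View pics/w4.png

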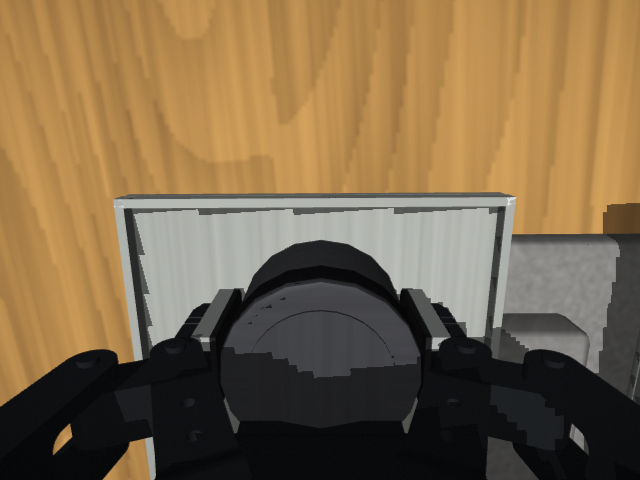

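```bash
python3 - <<'E'
from h import *
d=get_image("wrist")
for z in(.09,.1,.105,.111): 
  a,b=ray(d,115,197,z),ray(d,514,197,z); print(z,a,np.linalg.norm(a-b))
E
```

```text
0.09 [0.41112722 0.44403231 0.09      ] 0.1471593835959533
0.1 [0.41610411 0.4453974  0.1       ] 0.13769892635918812
0.105 [0.41859255 0.44607995 0.105     ] 0.13296869774080547
0.111 [0.42157869 0.44689901 0.111     ] 0.12729242339874638
```

{"op": "move_arm", "data": {
  "increments": [
    [0,0,0,0,5.8],
    [0,0,0,0,6.4],
    [0,0,0,0,7],
    [0,0,0,0,7]
  ]
}}

```text
t: 6.1
tool_pos: [0.4832, 0.3998, 0.121]
tool_rot: [-2.298, -2.143, 0.0]
contact_force: [-0.3, 0.2, -0.5]
opening: 0.0697
```

{"op": "move_arm", "data": {
  "increments": [
    [0,0,-3,0,7],
    [0,0,-6,0,7],
    [0,0,-10,0,7]
  ]
}}

```text
t: 6.48
tool_pos: [0.4826, 0.3994, 0.2208]
tool_rot: [-2.297, -2.142, 0.004]
contact_force: [-0.3, -0.0, 0.2]
opening: 0.0702
```

```bash
python3 - <<'E'
from h import *
d=shot("top","t2",(110,110,530,340),1.9)
shot("wrist","w5")
inc(.505,-.314,.17,87)
E
```

```text
pos [0.4856 0.4014 0.2275] jawyaw -4.0 q6 0.64 F [0.9 0.2 0.4] op 0.0701 t 6.58
inc [-71.26   6.88   5.36] twist 89.0
```

View pics/w5.png

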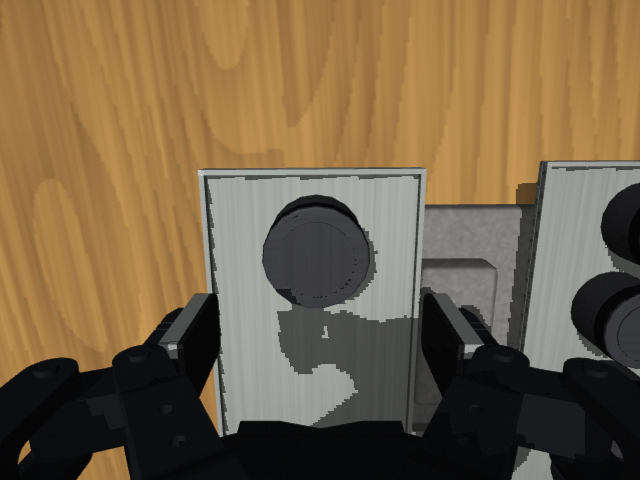

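View pics/t2.png

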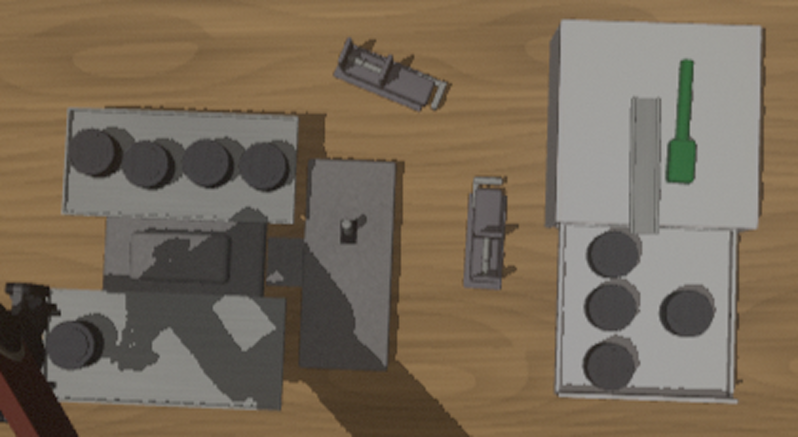

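{"op": "move_arm", "data": {
  "increments": [
    [-6.2,0.6,0,10,7],
    [-12.4,1.2,0,20,7],
    [-18.6,1.8,0,30,7],
    [-24.8,2.4,0,40,7],
    [-31,3,0,50,7]
  ]
}}

```text
t: 7.2
tool_pos: [0.491, 0.0866, 0.2204]
tool_rot: [2.99, 0.963, -0.0]
contact_force: [2.0, -0.5, 0.5]
opening: 0.07
```

```bash
python3 - <<'E'
from h import *
inc(.505,-.314,.19,87)
E
```

```text
pos [0.491  0.0866 0.2204] jawyaw -54.3 q6 0.97 F [ 2.  -0.5  0.5] op 0.0700 t 7.20
inc [-22.23  33.35   3.05] twist 38.7
```

{"op": "move_arm", "data": {
  "increments": [
    [-3.4,5.1,0.5,10,7],
    [-6.8,10.2,1,20,7],
    [-10.2,15.3,1.5,30,7],
    [-13.6,20.4,2,38.7,7],
    [-17,25.5,2.5,38.7,7]
  ]
}}

```text
t: 7.82
tool_pos: [0.5034, -0.2197, 0.1953]
tool_rot: [-3.14, 0.076, -0.0]
contact_force: [1.2, 0.7, 0.3]
opening: 0.0703
```

```bash
python3 - <<'E'
from h import *
inc(.505,-.314,.15,87)
E
```

```text
pos [ 0.5034 -0.2197  0.1953] jawyaw -92.8 q6 1.07 F [1.2 0.7 0.3] op 0.0703 t 7.83
inc [0.61 9.41 4.53] twist 0.2
```

{"op": "move_arm", "data": {
  "increments": [
    [0.3,5,2,0,7],
    [0.6,9.4,4.5,0,7],
    [0.6,9.4,4.5,0,7],
    [0.6,9.4,4.5,0,7]
  ]
}}

```text
t: 8.32
tool_pos: [0.5053, -0.3114, 0.1507]
tool_rot: [-3.14, 0.074, 0.001]
contact_force: [-0.4, 0.5, 0.4]
opening: 0.07
```

```bash
python3 - <<'E'
from h import *
inc(.505,-.314,.069,87)
d=shot("wrist","w6"); print(proj(d,(.505,-.314,.087)))
E
```

```text
pos [ 0.5053 -0.3114  0.1507] jawyaw -92.7 q6 0.94 F [-0.4  0.5  0.4] op 0.0700 t 8.32
inc [-0.01  0.27  8.17] twist 0.3
[326.41715808 269.17802343]
```

View pics/w6.png

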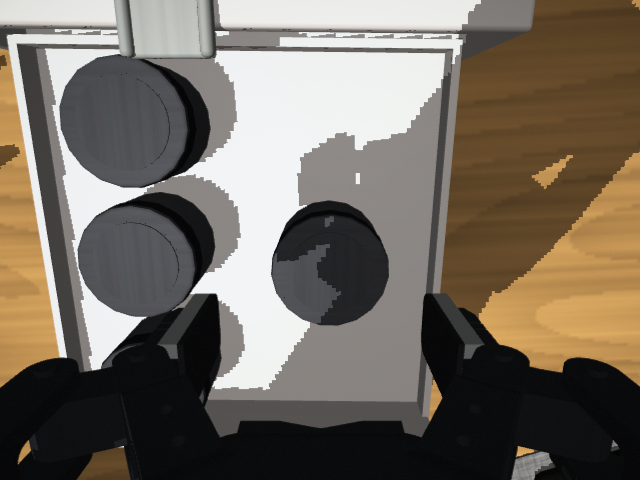

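{"op": "move_arm", "data": {
  "increments": [
    [0.1,0.3,5,0,7],
    [0.1,0.3,8.1,0,7],
    [0.1,0.3,8.2,0,7],
    [0.1,0.3,8.2,0,5],
    [0.1,0.3,8.2,0,5]
  ]
}}

```text
t: 9.0
tool_pos: [0.5076, -0.3156, 0.0715]
tool_rot: [3.138, -0.073, 0.005]
contact_force: [-0.2, -0.2, -0.9]
opening: 0.0554
```

{"op": "move_arm", "data": {
  "increments": [
    [0,0,0,0,5],
    [0,0,0,0,5],
    [0,0,-5,0,5],
    [0,0,-11,0,5]
  ]
}}

```text
t: 9.5
tool_pos: [0.505, -0.3141, 0.1781]
tool_rot: [-3.138, 0.074, 0.006]
contact_force: [0.7, -0.7, -1.4]
opening: 0.0552
```

```bash
python3 - <<'E'
from h import *
inc(.4788,.3343,.20,-3.6)
E
```

```text
pos [ 0.505  -0.3141  0.1781] jawyaw -92.7 q6 0.94 F [ 0.7 -0.7 -1.4] op 0.0552 t 9.50
inc [ -5.69 -64.65  -2.01] twist -89.1
```

{"op": "move_arm", "data": {
  "increments": [
    [-0.5,-6.1,-1,-10,5],
    [-1,-12.2,-2,-20,5],
    [-1.5,-18.3,-2,-30,5],
    [-2,-24.4,-2,-40,5],
    [-2.5,-30.5,-2,-50,5]
  ]
}}

```text
t: 10.12
tool_pos: [0.4951, -0.0074, 0.199]
tool_rot: [2.874, 1.267, 0.001]
contact_force: [0.9, -0.4, -1.0]
opening: 0.0548
```

```bash
python3 - <<'E'
from h import *
inc(.4788,.3343,.18,-3.6)
E
```

```text
pos [ 0.4951 -0.0074  0.199 ] jawyaw -42.4 q6 0.57 F [ 0.9 -0.4 -1. ] op 0.0548 t 10.12
inc [ 24.13 -24.25   1.89] twist -38.8
```

{"op": "move_arm", "data": {
  "increments": [
    [4.3,-4.3,0,-10,5],
    [8.6,-8.6,0,-20,5],
    [12.9,-12.9,0,-30,5],
    [17.2,-17.2,0,-38.8,5],
    [21.5,-21.5,1,-38.8,5]
  ]
}}

```text
t: 10.75
tool_pos: [0.4836, 0.2968, 0.1899]
tool_rot: [2.294, 2.145, 0.003]
contact_force: [1.3, -0.2, -0.6]
opening: 0.0554
```

```bash
python3 - <<'E'
from h import *
inc(.4788,.3343,.14,-3.6)
E
```

```text
pos [0.4836 0.2968 0.1899] jawyaw -3.9 q6 0.49 F [ 1.3 -0.2 -0.6] op 0.0554 t 10.75
inc [ 3.71 -0.75  4.99] twist -0.3
```

{"op": "move_arm", "data": {
  "increments": [
    [3.6,-0.7,1,0,5],
    [3.6,-0.7,4.9,0,5],
    [3.6,-0.7,4.9,0,5],
    [3.6,-0.7,4.9,0,5]
  ]
}}

```text
t: 11.25
tool_pos: [0.4793, 0.3308, 0.1408]
tool_rot: [2.296, 2.144, 0.001]
contact_force: [-0.5, 0.3, -1.9]
opening: 0.0551
```

```bash
python3 - <<'E'
from h import *
inc(.4788,.3343,.124,-3.6)
d=shot("wrist","w7")
E
```

```text
pos [0.4793 0.3308 0.1408] jawyaw -3.9 q6 0.55 F [-0.5  0.3 -1.9] op 0.0551 t 11.25
inc [ 0.35 -0.08  1.68] twist -0.3
```

View pics/w7.png

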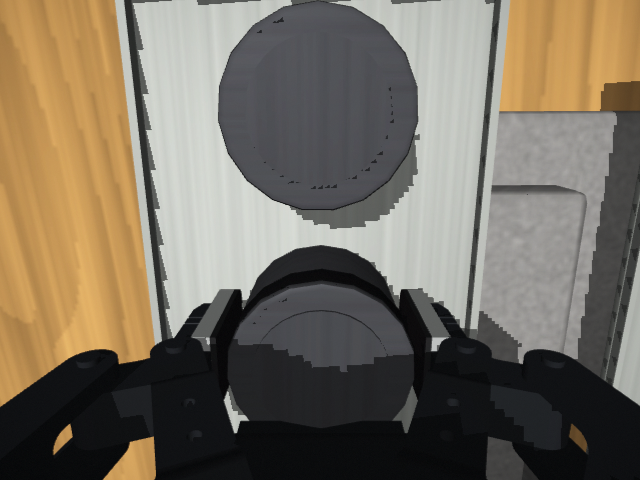

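```bash
python3 - <<'E'
from h import *
from scipy.optimize import brentq
d=get_image("wrist"); o=sensors.get_obs()["tool_pos"]
w=lambda a,b,v:brentq(lambda z:np.linalg.norm(ray(d,a,v,z)-ray(d,b,v,z))-.056,.05,.2)
z2=w(228,414,352); print("held now top-TCP",z2-o[2]); print("first held",w(221,421,360)-o[2], "placed tin top z",w(218,418,105))
E
```

```text
held now top-TCP 0.008961920183704092
first held 0.017586555386673752 placed tin top z 0.1412587191638137
```

{"op": "move_arm", "data": {
  "increments": [
    [0.3,0,0.5,0,5],
    [0.3,0,0.9,0,5],
    [0.3,0,0.9,0,5]
  ]
}}

```text
t: 11.72
tool_pos: [0.4789, 0.3338, 0.1305]
tool_rot: [-2.296, -2.144, 0.001]
contact_force: [-0.0, -0.4, -2.3]
opening: 0.055
```

{"op": "move_arm", "data": {
  "increments": [
    [0,0,0,0,5.8],
    [0,0,0,0,6.4],
    [0,0,0,0,7],
    [0,0,0,0,7]
  ]
}}

```text
t: 12.22
tool_pos: [0.4792, 0.3341, 0.1312]
tool_rot: [2.296, 2.145, 0.0]
contact_force: [0.1, -1.2, 0.4]
opening: 0.0699
```

{"op": "move_arm", "data": {
  "increments": [
    [0,0,-3,0,7],
    [0,0,-6,0,7],
    [0,0,-9,0,7]
  ]
}}

```text
t: 12.6
tool_pos: [0.479, 0.334, 0.2219]
tool_rot: [-2.296, -2.145, 0.0]
contact_force: [-0.5, 0.4, 0.7]
opening: 0.07
```

```bash
python3 - <<'E'
from h import *
d=shot("top","t3",(110,110,530,340),1.9)
shot("wrist","w8")
inc(.447,-.218,.19,87)
E
```

```text
pos [0.4811 0.3351 0.2258] jawyaw -3.9 q6 0.55 F [1.  0.2 1.3] op 0.0699 t 12.70
inc [-55.43   0.33   3.34] twist 89.1
```

View pics/w8.png

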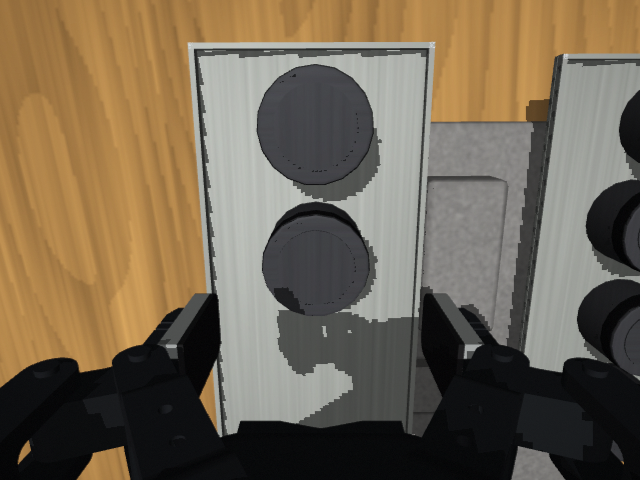

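View pics/t3.png

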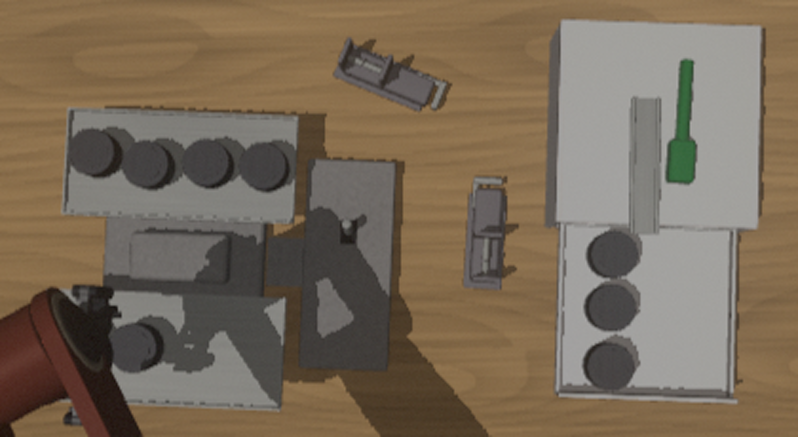

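{"op": "move_arm", "data": {
  "increments": [
    [-6.2,0,0,10,7],
    [-12.4,0,0,20,7],
    [-18.6,0.1,0,30,7],
    [-24.8,0.1,0,40,7],
    [-31,0.2,0,50,7]
  ]
}}

```text
t: 13.32
tool_pos: [0.4591, 0.0229, 0.2198]
tool_rot: [-2.989, -0.965, 0.001]
contact_force: [0.3, -0.1, 0.4]
opening: 0.0699
```

```bash
python3 - <<'E'
from h import *
inc(.447,-.218,.19,87)
E
```

```text
pos [0.4591 0.0229 0.2198] jawyaw -54.2 q6 0.83 F [ 0.3 -0.1  0.4] op 0.0699 t 13.32
inc [-15.07  18.83   2.98] twist 38.8
```

{"op": "move_arm", "data": {
  "increments": [
    [-3.7,4.6,0.5,10,7],
    [-7.4,9.2,1,20,7],
    [-11.1,13.8,2,30,7],
    [-14.7,18.3,3,38.8,7],
    [-14.7,18.3,3,38.8,7]
  ]
}}

```text
t: 13.95
tool_pos: [0.4476, -0.2125, 0.1888]
tool_rot: [-3.139, 0.084, 0.005]
contact_force: [0.7, 0.2, -1.1]
opening: 0.0697
```

```bash
python3 - <<'E'
from h import *
inc(.447,-.218,.069,87)
d=shot("wrist","w9"); print(proj(d,(.447,-.218,.087)))
E
```

```text
pos [ 0.4476 -0.2125  0.1888] jawyaw -93.0 q6 1.03 F [ 0.7  0.2 -1.1] op 0.0697 t 13.95
inc [1.000e-02 5.700e-01 1.198e+01] twist -0.0
[330.76316375 245.88329893]
```

View pics/w9.png

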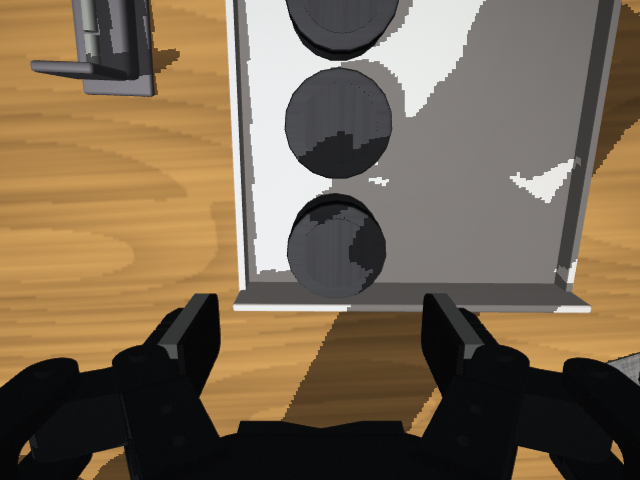

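{"op": "move_arm", "data": {
  "increments": [
    [0,0.6,6,0,7],
    [0,0.6,11,0,7],
    [0,0.6,11.9,0,7],
    [0,0.6,11.9,0,7],
    [0,0.6,11.9,0,5]
  ]
}}

```text
t: 14.62
tool_pos: [0.4507, -0.2167, 0.075]
tool_rot: [3.138, -0.072, 0.006]
contact_force: [1.0, -0.2, 1.1]
opening: 0.055
```

{"op": "move_arm", "data": {
  "increments": [
    [0,0,0,0,5],
    [0,0,0,0,5]
  ]
}}

```text
t: 14.88
tool_pos: [0.4508, -0.2167, 0.075]
tool_rot: [3.138, -0.074, 0.007]
contact_force: [0.6, 1.3, 6.6]
opening: 0.055
```

{"op": "move_arm", "data": {
  "increments": [
    [0,0,-5,0,5],
    [0,0,-11,0,5]
  ]
}}

```text
t: 15.12
tool_pos: [0.4479, -0.2152, 0.1823]
tool_rot: [-3.139, 0.074, 0.004]
contact_force: [1.4, -1.0, -1.5]
opening: 0.0547
```

```bash
python3 - <<'E'
from h import *
inc(.4746,.2685,.20,-3.6)
E
```

```text
pos [ 0.4479 -0.2152  0.1823] jawyaw -92.7 q6 1.02 F [ 1.4 -1.  -1.5] op 0.0547 t 15.12
inc [  0.38 -48.44  -1.69] twist -89.1
```

{"op": "move_arm", "data": {
  "increments": [
    [0,-6.1,-1,-10,5],
    [0,-12.2,-1.7,-20,5],
    [0.1,-18.3,-1.7,-30,5],
    [0.2,-24.4,-1.7,-40,5],
    [0.2,-30.5,-1.7,-50,5]
  ]
}}

```text
t: 15.75
tool_pos: [0.4651, 0.0907, 0.1999]
tool_rot: [2.874, 1.268, 0.003]
contact_force: [1.0, -0.1, -1.1]
opening: 0.0553
```

```bash
python3 - <<'E'
from h import *
inc(.4746,.2685,.18,-3.6)
E
```

```text
pos [0.4651 0.0907 0.1999] jawyaw -42.4 q6 0.78 F [ 1.  -0.1 -1.1] op 0.0553 t 15.75
inc [ 13.77 -11.29   1.99] twist -38.8
```

{"op": "move_arm", "data": {
  "increments": [
    [3.4,-2.8,0,-10,5],
    [6.8,-5.6,0,-20,5],
    [10.2,-8.4,0,-30,5],
    [13.4,-11,1,-38.8,5],
    [13.4,-11,2,-38.8,5]
  ]
}}

```text
t: 16.38
tool_pos: [0.4751, 0.2639, 0.1793]
tool_rot: [2.292, 2.148, 0.002]
contact_force: [-0.3, -0.7, -1.0]
opening: 0.055
```

```bash
python3 - <<'E'
from h import *
inc(.4746,.2685,.15,-3.6)
E
```

```text
pos [0.4751 0.2639 0.1793] jawyaw -3.7 q6 0.43 F [-0.3 -0.7 -1. ] op 0.0550 t 16.38
inc [ 0.45 -0.08  2.93] twist -0.1
```

{"op": "move_arm", "data": {
  "increments": [
    [0.3,0,2.9,0,5],
    [0.3,0,2.9,0,5],
    [0.3,0,2.9,0,5]
  ]
}}

```text
t: 16.75
tool_pos: [0.4758, 0.2642, 0.1508]
tool_rot: [2.297, 2.143, 0.001]
contact_force: [0.7, 0.6, -1.0]
opening: 0.0548
```

```bash
python3 - <<'E'
from h import *
inc(.4746,.2685,.132,-3.6)
shot("wrist","w10")
E
```

```text
pos [0.4758 0.2642 0.1508] jawyaw -4.0 q6 0.44 F [ 0.7  0.6 -1. ] op 0.0548 t 16.75
inc [ 0.42 -0.15  1.88] twist -0.4
```

View pics/w10.png

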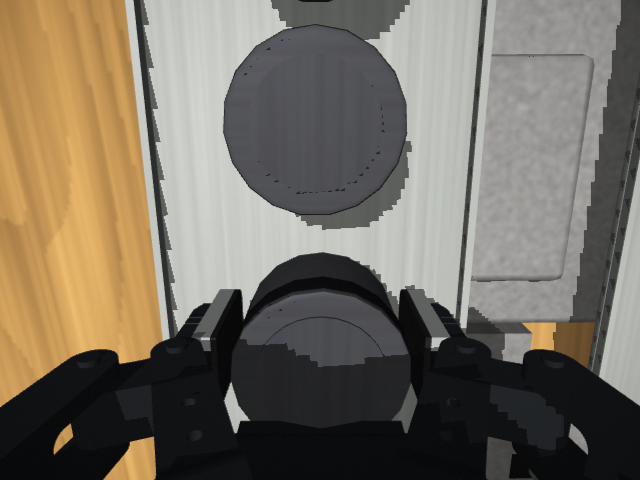

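```bash
python3 - <<'E'
from h import *
from scipy.optimize import brentq
d=get_image("wrist"); o=sensors.get_obs()["tool_pos"]
w=lambda a,b,v:brentq(lambda z:np.linalg.norm(ray(d,a,v,z)-ray(d,b,v,z))-.056,.05,.2)
print("held top-TCP",w(232,411,356)-o[2],"placed tin top z",w(223,407,120))
E
```

```text
held top-TCP 0.00497983707324226 placed tin top z 0.14127793617302317
```

{"op": "move_arm", "data": {
  "increments": [
    [0.3,-0.1,0.8,0,5],
    [0.3,-0.1,1.5,0,5],
    [0.3,-0.1,1.5,0,5]
  ]
}}

```text
t: 17.23
tool_pos: [0.4739, 0.2676, 0.1339]
tool_rot: [-2.295, -2.144, 0.003]
contact_force: [-0.0, 0.8, -0.6]
opening: 0.0553
```

{"op": "move_arm", "data": {
  "increments": [
    [0,0,0,0,5.6],
    [0,0,0,0,5.8],
    [0,0,0,0,6.2],
    [0,0,0,0,7],
    [0,0,0,0,7]
  ]
}}

```text
t: 17.85
tool_pos: [0.4747, 0.2679, 0.1351]
tool_rot: [2.296, 2.144, 0.0]
contact_force: [0.1, -0.6, -0.3]
opening: 0.0696
```

{"op": "move_arm", "data": {
  "increments": [
    [0,0,-2,0,7],
    [0,0,-5,0,7],
    [0,0,-9,0,7]
  ]
}}

```text
t: 18.23
tool_pos: [0.4743, 0.2677, 0.2266]
tool_rot: [-2.296, -2.144, 0.001]
contact_force: [0.6, 0.2, -0.5]
opening: 0.0698
```

```bash
python3 - <<'E'
from h import *
d=shot("top","t4",(110,110,530,340),1.9)
shot("wrist","w11")
inc(.513,-.224,.19,87)
E
```

```text
pos [0.4776 0.2691 0.2328] jawyaw -3.9 q6 0.45 F [0.8 0.1 1. ] op 0.0703 t 18.32
inc [-48.98   6.84   4.1 ] twist 89.1
```

View pics/w11.png

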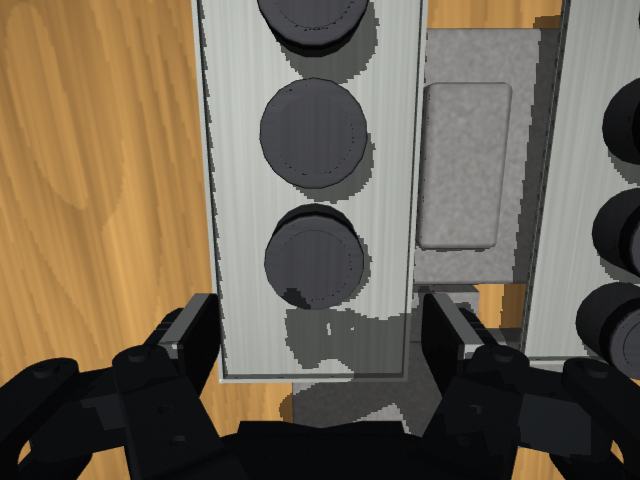

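View pics/t4.png

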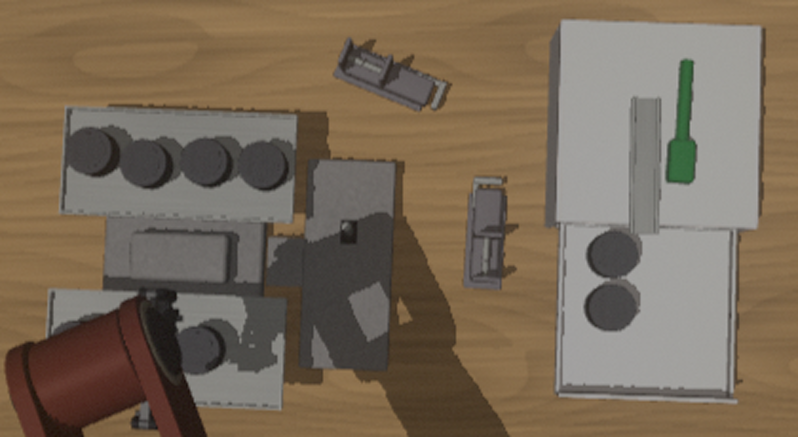

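{"op": "move_arm", "data": {
  "increments": [
    [-6.2,0.9,0,10,7],
    [-12.4,1.7,0,20,7],
    [-18.6,2.6,0,30,7],
    [-24.8,3.4,0,40,7],
    [-31,4.3,0,50,7]
  ]
}}

```text
t: 18.95
tool_pos: [0.4964, -0.0458, 0.2261]
tool_rot: [2.989, 0.965, 0.003]
contact_force: [0.4, 0.1, 0.5]
opening: 0.0698
```

```bash
python3 - <<'E'
from h import *
inc(.513,-.224,.17,87)
E
```

```text
pos [ 0.4964 -0.0458  0.2261] jawyaw -54.2 q6 0.70 F [0.4 0.1 0.5] op 0.0698 t 18.95
inc [-9.07 15.42  5.62] twist 38.8
```

{"op": "move_arm", "data": {
  "increments": [
    [-3,5,1,10,7],
    [-6,10.2,3,20,7],
    [-8.8,15,5.6,30,7],
    [-8.8,15,5.6,38.8,7],
    [-8.8,15,5.6,38.8,7]
  ]
}}

```text
t: 19.58
tool_pos: [0.5136, -0.2175, 0.1692]
tool_rot: [-3.14, 0.073, 0.0]
contact_force: [0.4, 0.0, 1.1]
opening: 0.0698
```

```bash
python3 - <<'E'
from h import *
inc(.513,-.224,.077,87)
d=shot("wrist","w12"); print(proj(d,(.513,-.224,.087)))
E
```

```text
pos [ 0.5136 -0.2175  0.1692] jawyaw -92.7 q6 1.08 F [0.4 0.  1.1] op 0.0698 t 19.57
inc [-0.03  0.65  9.22] twist 0.3
[333.38024071 257.26288565]
```

View pics/w12.png

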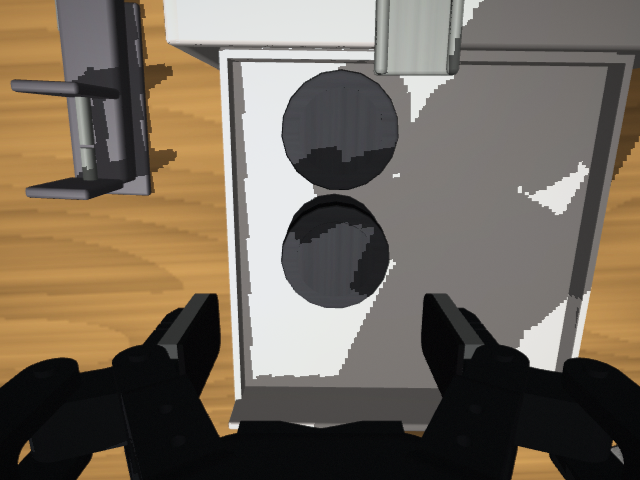

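{"op": "move_arm", "data": {
  "increments": [
    [0.1,0.7,5,0,7],
    [0.1,0.7,9,0,7],
    [0.1,0.7,9.2,0,7],
    [0.1,0.7,9.2,0,7],
    [0.1,0.7,9.2,0,5]
  ]
}}

```text
t: 20.25
tool_pos: [0.5162, -0.2247, 0.0802]
tool_rot: [3.138, -0.072, 0.007]
contact_force: [-1.9, 2.3, 3.9]
opening: 0.0548
```

{"op": "move_arm", "data": {
  "increments": [
    [0,0,0,0,5],
    [0,0,0,0,5]
  ]
}}

```text
t: 20.5
tool_pos: [0.5163, -0.2247, 0.0802]
tool_rot: [3.139, -0.073, 0.007]
contact_force: [-0.1, 1.8, 6.5]
opening: 0.0552
```

{"op": "move_arm", "data": {
  "increments": [
    [0,0,-5,0,5],
    [0,0,-11,0,5]
  ]
}}

```text
t: 20.75
tool_pos: [0.5134, -0.2234, 0.1872]
tool_rot: [-3.139, 0.074, 0.004]
contact_force: [0.4, -0.5, -1.4]
opening: 0.0549
```

```bash
python3 - <<'E'
from h import *
inc(.4705,.2026,.20,-3.6)
E
```

```text
pos [ 0.5134 -0.2234  0.1872] jawyaw -92.7 q6 1.07 F [ 0.4 -0.5 -1.4] op 0.0549 t 20.75
inc [ -6.28 -42.35  -1.21] twist -89.1
```

{"op": "move_arm", "data": {
  "increments": [
    [-0.9,-6.1,-1,-10,5],
    [-1.8,-12.2,-1.5,-20,5],
    [-2.7,-18.3,-1.5,-30,5],
    [-3.6,-24.4,-1.5,-40,5],
    [-4.5,-30.2,-1.5,-50,5]
  ]
}}

```text
t: 21.38
tool_pos: [0.4832, 0.0818, 0.2029]
tool_rot: [2.873, 1.269, 0.003]
contact_force: [1.3, -0.3, -0.9]
opening: 0.0549
```

```bash
python3 - <<'E'
from h import *
inc(.4705,.2026,.17,-3.6)
E
```

```text
pos [0.4832 0.0818 0.2029] jawyaw -42.4 q6 0.75 F [ 1.3 -0.3 -0.9] op 0.0549 t 21.38
inc [ 8.07 -9.09  3.29] twist -38.8
```

{"op": "move_arm", "data": {
  "increments": [
    [3,-3,0,-10,5],
    [6,-6.5,0,-20,5],
    [7.8,-8.8,1,-30,5],
    [7.8,-8.8,2,-38.8,5],
    [7.8,-8.8,3,-38.8,5]
  ]
}}

```text
t: 22.0
tool_pos: [0.4718, 0.1972, 0.1722]
tool_rot: [2.296, 2.143, 0.001]
contact_force: [-0.3, -0.2, -1.1]
opening: 0.0551
```

{"op": "move_arm", "data": {
  "increments": [
    [0,0,0.5,0,5],
    [0,0,1,0,5],
    [0,0,1,0,5]
  ]
}}

```text
t: 22.38
tool_pos: [0.4718, 0.1965, 0.1617]
tool_rot: [-2.297, -2.143, 0.001]
contact_force: [-0.5, 0.5, -0.4]
opening: 0.0547
```

```bash
python3 - <<'E'
from h import *
inc(.4705,.2026,.13,-3.6)
shot("wrist","w13")
E
```

```text
pos [0.4718 0.1965 0.1617] jawyaw -4.0 q6 0.32 F [-0.5  0.5 -0.4] op 0.0547 t 22.38
inc [ 0.6  -0.17  3.17] twist -0.4
```

View pics/w13.png

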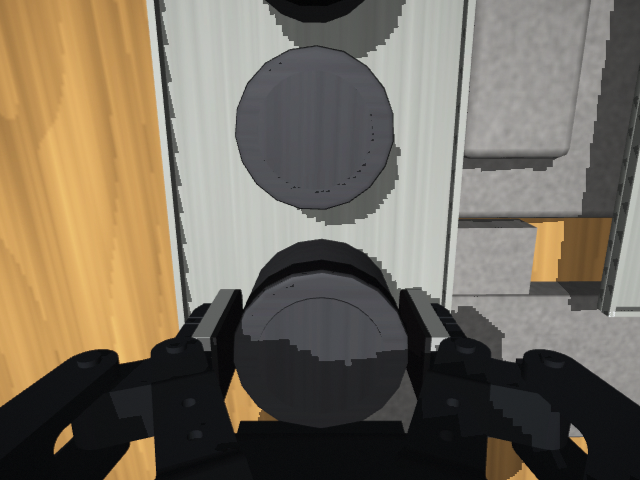

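```bash
python3 - <<'E'
from h import *
from scipy.optimize import brentq
d=get_image("wrist"); o=sensors.get_obs()["tool_pos"]
w=lambda a,b,v:brentq(lambda z:np.linalg.norm(ray(d,a,v,z)-ray(d,b,v,z))-.056,.05,.2)
a=w(234,408,348)-o[2]; b=w(235,394,128);print("held top-TCP",a,"placed tin top z",b,b-a, o[2]-(b-a))
E
```

```text
held top-TCP 0.000880299465728207 placed tin top z 0.13148018977347192 0.13059989030774372 0.03171202466200268
```

{"op": "move_arm", "data": {
  "increments": [
    [0.5,-0.1,1,0,5],
    [0.5,-0.1,2.2,0,5],
    [0.5,-0.1,3.2,0,5],
    [0.5,-0.1,3.2,0,5]
  ]
}}

```text
t: 22.98
tool_pos: [0.4703, 0.2017, 0.1284]
tool_rot: [-2.295, -2.144, 0.004]
contact_force: [-0.9, 0.6, -1.0]
opening: 0.055
```

{"op": "move_arm", "data": {
  "increments": [
    [0,0,0,0,5.6],
    [0,0,0,0,5.8],
    [0,0,0,0,6.2],
    [0,0,0,0,7],
    [0,0,0,0,7]
  ]
}}

```text
t: 23.6
tool_pos: [0.4713, 0.2019, 0.1302]
tool_rot: [2.296, 2.144, 0.0]
contact_force: [0.1, 0.5, 0.2]
opening: 0.0702
```

{"op": "move_arm", "data": {
  "increments": [
    [0,0,-2,0,7],
    [0,0,-5,0,7],
    [0,0,-9,0,7]
  ]
}}

```text
t: 23.98
tool_pos: [0.4704, 0.2017, 0.2198]
tool_rot: [-2.295, -2.144, 0.003]
contact_force: [1.2, 0.1, 0.2]
opening: 0.0701
```

```bash
python3 - <<'E'
from h import *
d=shot("scene","s2",(240,200,560,400),2.4)
shot("wrist","w14")
inc(.60,-.09,.20,-3.6)
E
```

```text
pos [0.4739 0.2027 0.2258] jawyaw -3.9 q6 0.33 F [0.4 1.  1. ] op 0.0696 t 24.07
inc [-28.35  14.55   2.63] twist -0.3
```

View pics/w14.png

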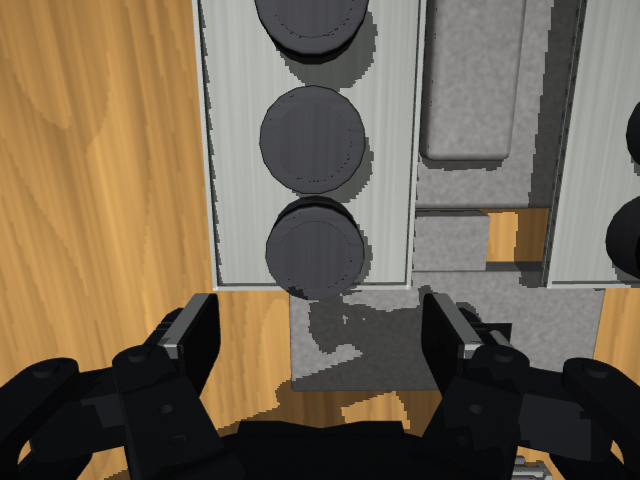

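View pics/s2.png

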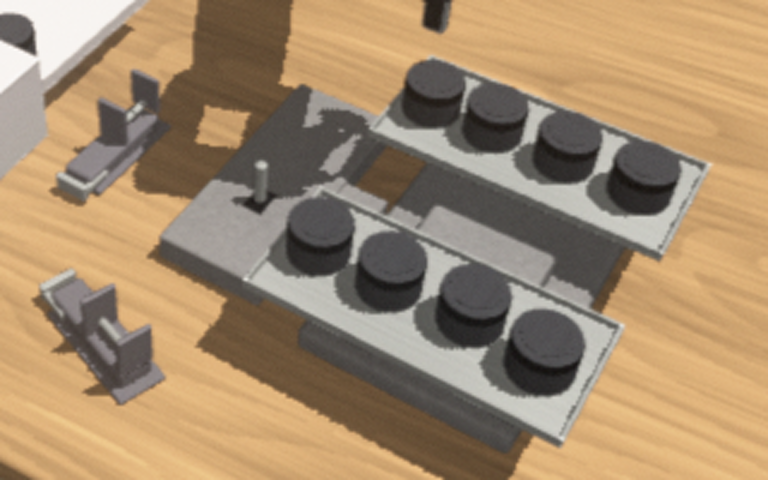

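```bash
python3 - <<'E'
from h import *
inc(.61,-.155,.22,-3.6)
E
```

```text
pos [0.4739 0.2027 0.2258] jawyaw -3.9 q6 0.33 F [0.4 1.  1. ] op 0.0696 t 24.07
inc [-34.76  16.01   0.62] twist -0.3
```

{"op": "move_arm", "data": {
  "increments": [
    [-5.6,2.6,0,0,8],
    [-11.2,5.2,0,0,8],
    [-16.8,7.8,0,0,8],
    [-22.4,10.4,0,0,8],
    [-28,13,0,0,8]
  ]
}}

```text
t: 24.7
tool_pos: [0.5821, -0.0882, 0.2195]
tool_rot: [-2.296, -2.144, -0.0]
contact_force: [0.6, 0.8, 0.5]
opening: 0.08
```

{"op": "move_arm", "data": {
  "increments": [
    [-5.5,2.5,0.5,0,8],
    [-6.3,2.9,0.5,0,8],
    [-6.3,2.9,0.5,0,8]
  ]
}}

```text
t: 25.08
tool_pos: [0.6062, -0.1511, 0.2142]
tool_rot: [-2.295, -2.142, 0.0]
contact_force: [-0.6, 0.3, -0.6]
opening: 0.08
```

```bash
python3 - <<'E'
from h import *
inc(.61,-.155,.22,-3.6)
shot("wrist","w15"); shot("top","t5",(110,110,530,340),1.9)
E
```

```text
pos [ 0.6062 -0.1511  0.2142] jawyaw -4.0 q6 -0.29 F [-0.6  0.3 -0.6] op 0.0800 t 25.07
inc [-0.36  0.41 -0.58] twist -0.4
```

View pics/w15.png

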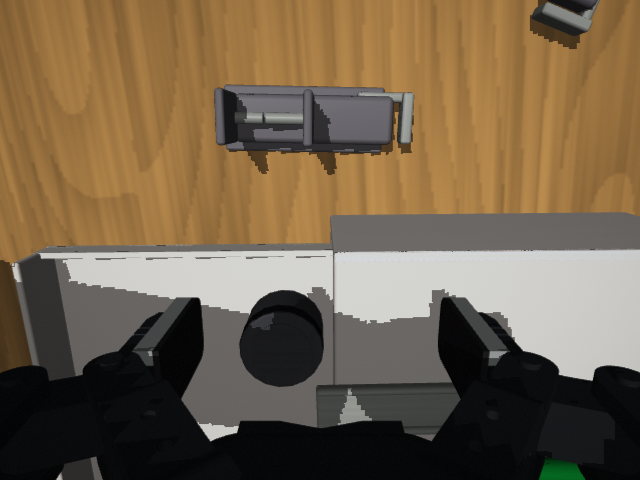

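View pics/t5.png

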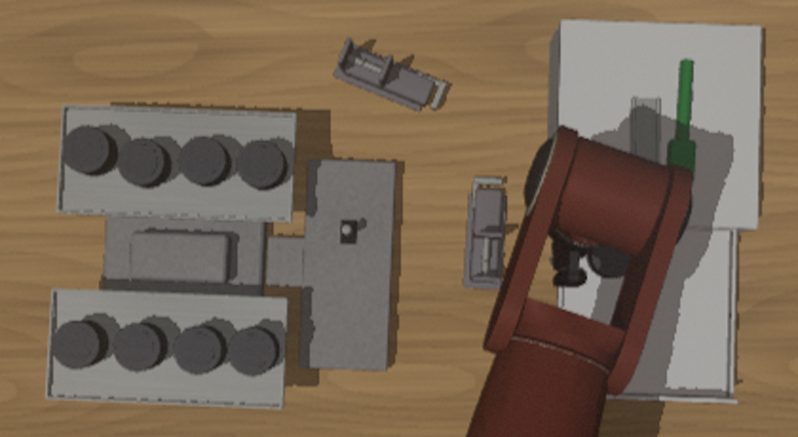

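```bash
python3 - <<'E'
from h import *
d=shot("wrist","w16",(200,70,430,180),3.4)
o=sensors.get_obs();print(o["tool_pos"])
print("front paddle top",[ray(d,*c,.07).round(4)[:2] for c in((313,92),(312,143))],"rear",[ray(d,*c,.07).round(4)[:2] for c in((216,90),(217,143))])
print("nose",[ray(d,*c,.024).round(4)[:2] for c in((393,98),(392,143))],"foot",[ray(d,*c,.003).round(4)[:2] for c in((228,150),(380,151))])
E
```

```text
[ 0.60622241 -0.14953733  0.21498417]
front paddle top [array([ 0.6078, -0.0666]), array([ 0.605 , -0.0963])] rear [array([ 0.5499, -0.0615]), array([ 0.5465, -0.0924])]
nose [array([ 0.6631, -0.0713]), array([ 0.6617, -0.1023])] foot [array([ 0.5382, -0.1002]), array([ 0.6556, -0.1089])]
```

View pics/w16.png

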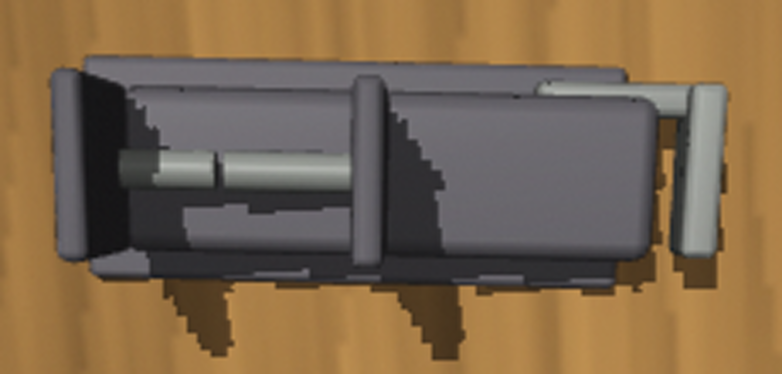

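```bash
python3 - <<'E'
from h import *
inc(.5772,-.0795,.12,-4.5)
E
```

```text
pos [ 0.6062 -0.1495  0.215 ] jawyaw -3.8 q6 -0.29 F [ 0.  -0.5  0.4] op 0.0801 t 25.23
inc [ 6.79 -3.36  9.5 ] twist 0.7
```

{"op": "move_arm", "data": {
  "increments": [
    [3.4,-1.7,2,0.7,8.4],
    [6.8,-3.4,5,0.7,8.4],
    [6.8,-3.4,9.5,0.7,8.4],
    [6.8,-3.4,9.5,0.7,8.4]
  ],
  "newtons": 40
}}

```text
t: 25.72
tool_pos: [0.5738, -0.0785, 0.1162]
tool_rot: [-2.301, -2.129, 0.007]
contact_force: [0.2, -0.2, 0.3]
opening: 0.0841
```

```bash
python3 - <<'E'
from h import *
inc(.5772,-.0795,.052,-4.5)
shot("wrist","w17")
E
```

```text
pos [ 0.5738 -0.0785  0.1162] jawyaw -4.5 q6 -0.19 F [ 0.2 -0.2  0.3] op 0.0841 t 25.73
inc [-0.09  0.4   6.41] twist 0.0
```

View pics/w17.png

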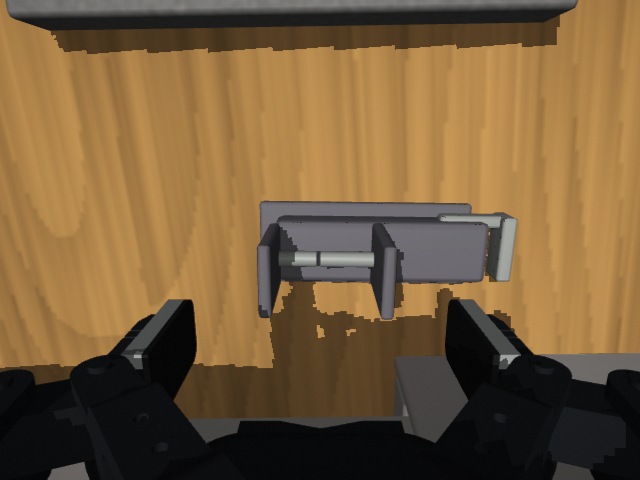

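```bash
python3 - <<'E'
from h import *
d=get_image("wrist")
print(proj(d,(.6064,-.0815,.07)),proj(d,(.548,-.077,.07)),proj(d,(.6624,-.087,.024)), proj(d,(.577,-.08,.035)))
print("front",[ray(d,*c,.07).round(4)[:2] for c in((396,252),(394,318))],"rear",[ray(d,*c,.07).round(4)[:2] for c in((258,254),(259,318))])
E
```

```text
[389.93593617 278.2562211 ] [254.53177335 278.36155211] [481.48289304 249.96907742] [321.86574918 255.56798567]
front [array([ 0.6094, -0.0698]), array([ 0.6075, -0.1004])] rear [array([ 0.5508, -0.0661]), array([ 0.5478, -0.0958])]
```

{"op": "move_arm", "data": {
  "increments": [
    [-0.3,0.4,3,0,8.4],
    [-0.3,0.4,5.5,0,8.4],
    [-0.3,0.4,6.3,0,8.4],
    [-0.3,0.4,6.3,0,8.4]
  ]
}}

```text
t: 26.32
tool_pos: [0.5819, -0.0846, 0.0585]
tool_rot: [2.308, 2.129, 0.002]
contact_force: [0.1, 0.7, 0.3]
opening: 0.0837
```

```bash
python3 - <<'E'
from h import *
inc(.578,-.082,.052,-4.5)
shot("wrist","w18")
E
```

```text
pos [ 0.5819 -0.0846  0.0585] jawyaw -4.6 q6 -0.19 F [0.1 0.7 0.3] op 0.0837 t 26.32
inc [ 0.23 -0.41  0.65] twist -0.1
```

View pics/w18.png

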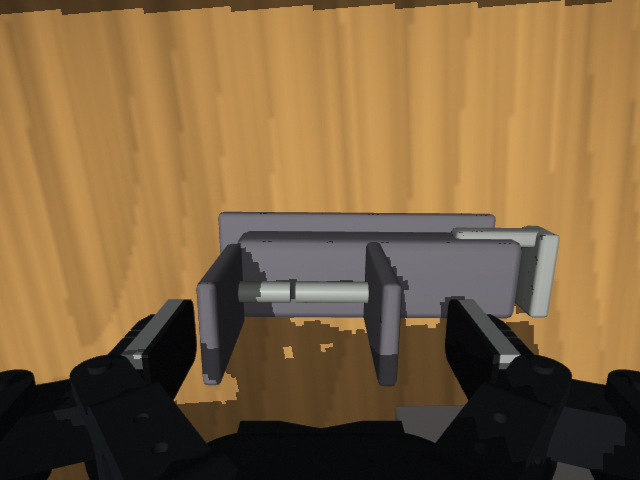

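```bash
python3 - <<'E'
from h import *
d=get_image("wrist"); o=sensors.get_obs(); R=Ro.from_rotvec(o["tool_rot"]).as_matrix()
f=[ray(d,*c,.07) for c in((400,285),(396,385),(199,285),(204,384))]
for p in f: print(p.round(4), (R.T@(p-o["tool_pos"])*100).round(2))
print(o["tool_pos"])
for k in (-.011,0,.011): print(proj(d,o["tool_pos"]+R@[k,.03,0]),proj(d,o["tool_pos"]+R@[k,.03,.0]))
E
```

```text
[ 0.607  -0.0657  0.07  ] [ 2.09  2.31 -1.08]
[ 0.6047 -0.098   0.07  ] [-1.15  2.34 -1.08]
[ 0.5502 -0.061   0.07  ] [ 2.1  -3.39 -1.1 ]
[ 0.5467 -0.0929  0.07  ] [-1.1  -3.48 -1.1 ]
[ 0.58236125 -0.08468004  0.05911754]
[410.54160603 364.05450221] [410.54160603 364.05450221]
[412.40689997 333.62343332] [412.40689997 333.62343332]
[414.35165115 301.89607064] [414.35165115 301.89607064]
```

{"op": "move_arm", "data": {
  "increments": [
    [0.4,-0.5,0.3,0,8.4],
    [0.4,-0.5,0.5,0,8.4],
    [0.4,-0.5,0.5,0,8.4]
  ]
}}

```text
t: 26.8
tool_pos: [0.5761, -0.0797, 0.0519]
tool_rot: [-2.308, -2.131, 0.0]
contact_force: [-0.5, 0.1, -0.4]
opening: 0.084
```

{"op": "move_arm", "data": {
  "increments": [
    [0,0,0,0,6.5],
    [0,0,0,0,5.5],
    [0,0,0,0,4.5],
    [0,0,0,0,3.5],
    [0,0,0,0,3]
  ],
  "newtons": 40
}}

```text
t: 27.42
tool_pos: [0.5803, -0.0807, 0.0559]
tool_rot: [2.303, 2.125, 0.009]
contact_force: [5.1, -0.5, 9.3]
opening: 0.039
```

```bash
python3 - <<'E'
from h import *
inc(.578,-.082,.052,-4.5)
shot("wrist","w19")
E
```

```text
pos [ 0.5803 -0.0807  0.0559] jawyaw -4.6 q6 -0.19 F [ 5.1 -0.5  9.3] op 0.0390 t 27.43
inc [-0.14 -0.23  0.39] twist -0.1
```

View pics/w19.png

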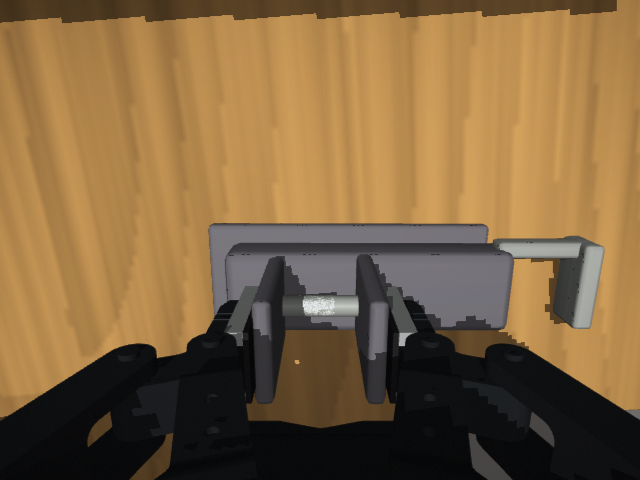

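{"op": "move_arm", "data": {
  "increments": [
    [0,0,-2,0,3],
    [0,0,-5,0,3],
    [0,0,-9,0,3],
    [0,0,-12,-1,3]
  ]
}}

```text
t: 27.98
tool_pos: [0.5755, -0.0798, 0.1733]
tool_rot: [-2.289, -2.15, 0.001]
contact_force: [-0.3, 0.9, -2.2]
opening: 0.0385
```

```bash
python3 - <<'E'
from h import *
d=shot("top","t6",(260,190,360,320),6)
print(ray(d,292.6,231,.079))
shot("wrist","w20")
inc(.612-.09,.084,.18,-3.6)
E
```

```text
[0.61271965 0.08702558 0.079     ]
pos [ 0.5779 -0.0804  0.1763] jawyaw -3.6 q6 -0.20 F [-0.1 -1.1 -1.6] op 0.0389 t 28.07
inc [16.05 -6.61 -0.43] twist 0.0
```

View pics/w20.png

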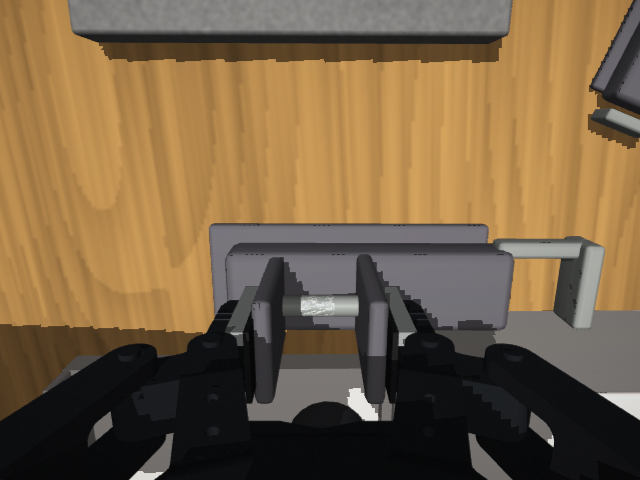

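View pics/t6.png

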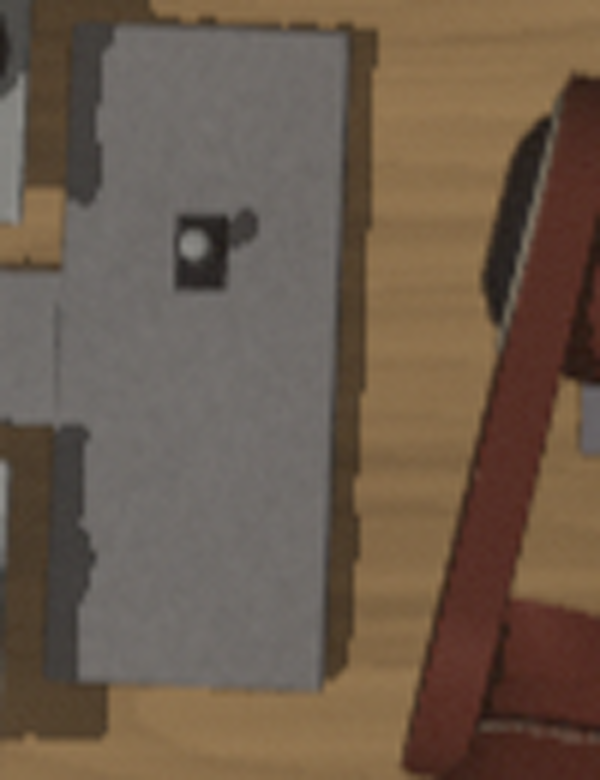

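```bash
python3 - <<'E'
from h import *
inc(.5247,.0915,.155,-3.6)
E
```

```text
pos [ 0.5779 -0.0804  0.1763] jawyaw -3.6 q6 -0.20 F [-0.1 -1.1 -1.6] op 0.0389 t 28.07
inc [16.82 -6.4   2.07] twist 0.0
```

{"op": "move_arm", "data": {
  "increments": [
    [5,-2,0,0,3],
    [10,-4,0,0,3],
    [15,-5.5,0,0,3],
    [16.8,-6.4,2,0,3],
    [16.8,-6.4,2,0,3]
  ]
}}

```text
t: 28.7
tool_pos: [0.5197, 0.0924, 0.1477]
tool_rot: [-2.284, -2.15, 0.01]
contact_force: [-0.7, -1.3, -2.0]
opening: 0.0389
```

```bash
python3 - <<'E'
from h import *
inc(.5247,.0915,.155,-3.6)
d=shot("wrist","w21"); print(proj(d,(.6135,.0868,.079)))
E
```

```text
pos [0.5197 0.0924 0.1477] jawyaw -3.5 q6 0.10 F [-0.7 -1.3 -2. ] op 0.0389 t 28.70
inc [-0.06  0.5  -0.73] twist 0.1
[517.8636369  264.50983977]
```

View pics/w21.png

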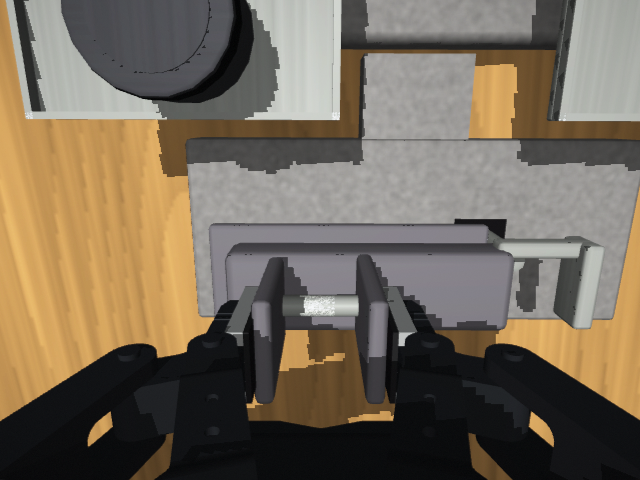

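{"op": "move_arm", "data": {
  "increments": [
    [0,-1.2,-1,0,3],
    [0,-2.5,-1,0,3],
    [0,-2.5,-1,0,3]
  ]
}}

```text
t: 29.12
tool_pos: [0.4975, 0.0926, 0.1616]
tool_rot: [-2.291, -2.149, 0.001]
contact_force: [0.2, -0.1, -1.7]
opening: 0.0386
```

```bash
python3 - <<'E'
from h import *
inc(.5247,.0915,.155,-3.6)
d=shot("wrist","w22"); print(proj(d,(.6135,.0868,.079)))
E
```

```text
pos [0.4975 0.0926 0.1616] jawyaw -3.7 q6 0.10 F [ 0.2 -0.1 -1.7] op 0.0386 t 29.12
inc [0.06 2.73 0.66] twist -0.1
[548.17327424 252.4537198 ]
```

View pics/w22.png

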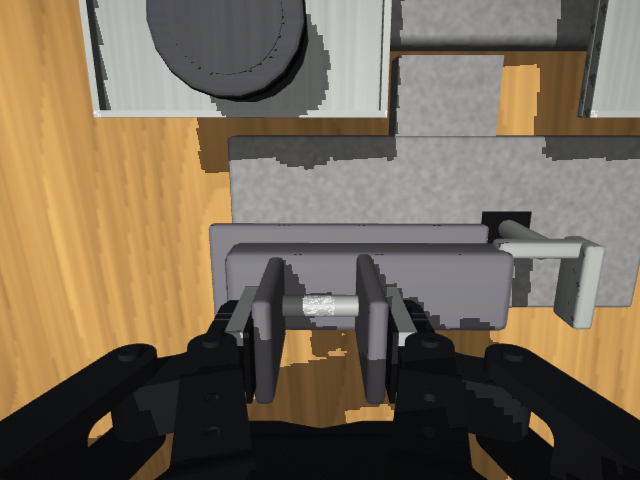

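```bash
python3 - <<'E'
from h import *
d=shot("wrist","w23",(440,180,640,340),4)
for z in(.03,.045,.06,.079): print(z,proj(d,(.6135,.0868,z)))
o=sensors.get_obs();R=Ro.from_rotvec(o["tool_rot"]).as_matrix()
# nose bottom front edge / claw from clip frame
for n,c in dict(noseTopL=(77,17,-26),noseTopR=(77,-17,-26),noseBotL=(77,17,-50),clawTop=(103,-16,-27),clawTop2=(103,20,-27),bar=(90,13,-27)).items():
    p=o["tool_pos"]+R@[c[1]/1000+.001,c[0]/1000,-c[2]/1000+.004]; print(n,proj(d,p).round(0))
E
```

```text
0.03 [506.58962563 229.24351471]
0.045 [517.40313901 235.47378496]
0.06 [529.55112088 242.47291719]
0.079 [547.27314684 252.68356818]
noseTopL [523. 252.]
noseTopR [512. 333.]
noseBotL [497. 236.]
clawTop [577. 330.]
clawTop2 [591. 244.]
bar [554. 261.]
```

View pics/w23.png

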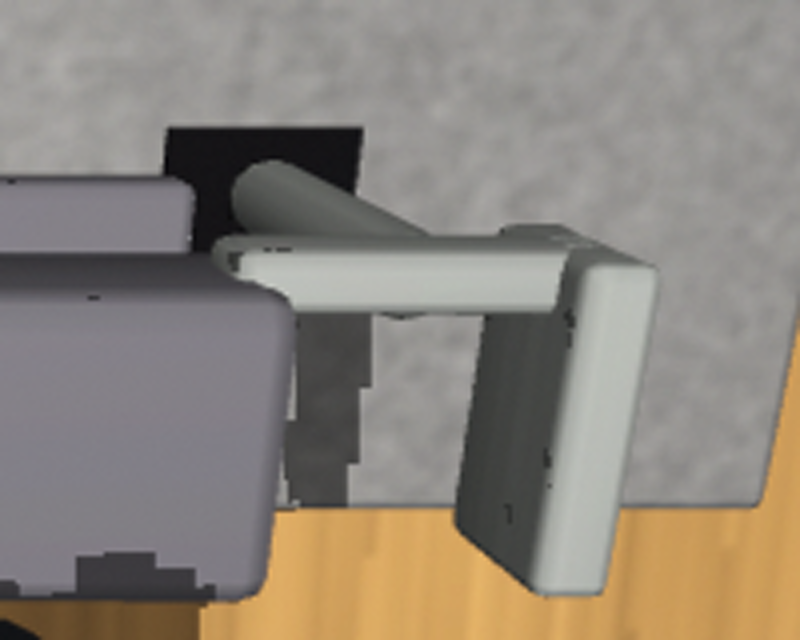

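```bash
python3 - <<'E'
from h import *
d=get_image("wrist"); o=sensors.get_obs();R=Ro.from_rotvec(o["tool_rot"]).as_matrix()
p=ray(d,540,246.5,.079); print(p, R.T@(p-o["tool_pos"])*100)
t=get_image("top"); print(proj(t,p),proj(t,(p[0],p[1],.03)), ray(t,292.5,230.5,.079))
E
```

```text
[0.60984751 0.09044708 0.079     ] [ 0.45954496 11.16305417  8.28044244]
[291.11968872 232.29700399] [292.42696312 233.66285246] [0.61386276 0.08722993 0.079     ]
```

{"op": "move_arm", "data": {
  "increments": [
    [0.4,1.2,0,0,3],
    [0.4,2.4,0,0,3],
    [0.4,2.4,0.5,0,3],
    [0.4,2.4,1,0,3]
  ]
}}

```text
t: 29.82
tool_pos: [0.5222, 0.0958, 0.1513]
tool_rot: [-2.29, -2.15, 0.001]
contact_force: [0.3, -0.4, -1.8]
opening: 0.0391
```

```bash
python3 - <<'E'
from h import *
d=shot("wrist","w24",(440,180,640,340),4)
o=sensors.get_obs();R=Ro.from_rotvec(o["tool_rot"]).as_matrix()
print(o["tool_pos"],o["contact_force"],R.T@(np.array([.6098,.0904,.079])-o["tool_pos"])*100)
shot("scene","s3",(240,180,440,340),4)
E
```

```text
[0.52144587 0.09583131 0.15041284] [-0.77828901 -0.52608185 -3.44891379] [0.0142869  8.86927176 7.11991954]
```

View pics/w24.png

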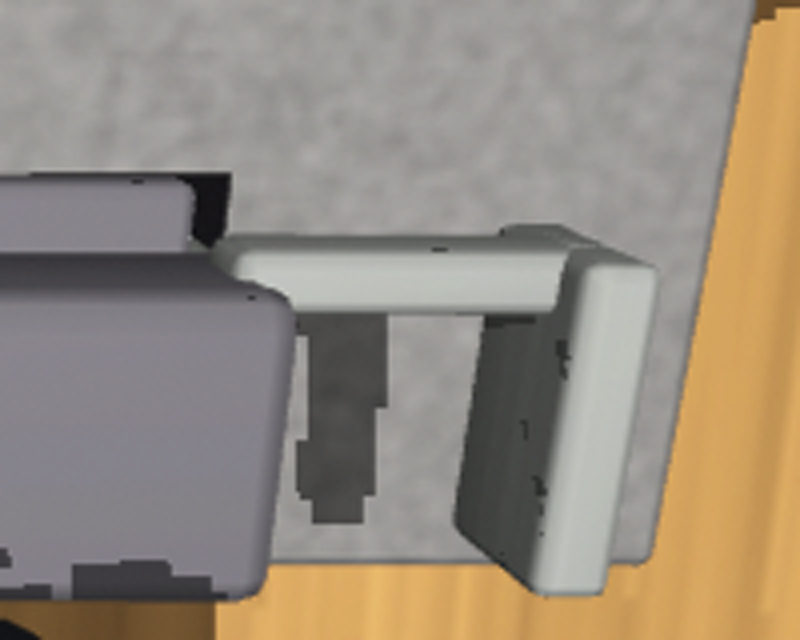

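View pics/s3.png

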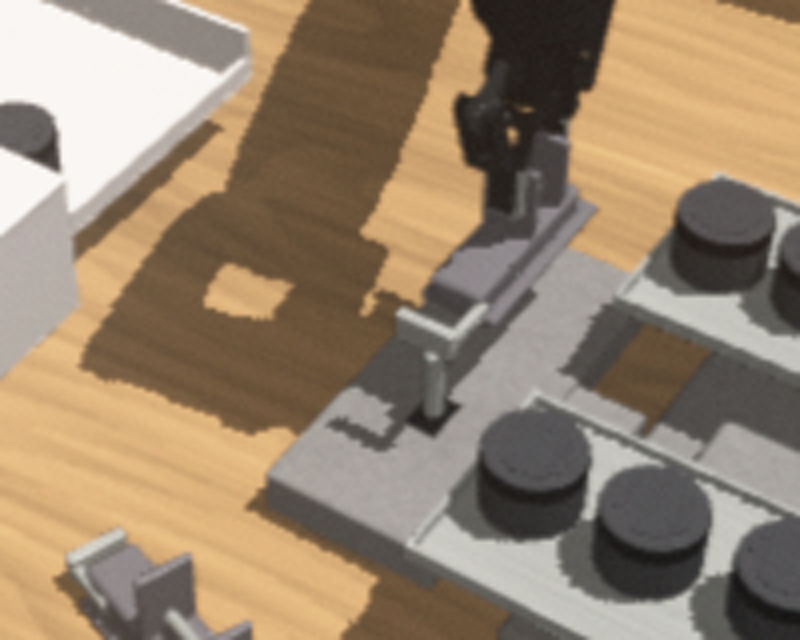

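```bash
python3 - <<'E'
from h import *
s=get_image("scene");w=get_image("wrist")
for p in((.6098,.0904),(.6137,.0872)):
  print([proj(s,(*p,z)).round(1) for z in(.03,.079)],[proj(w,(*p,z)).round(1) for z in(.03,.079)])
# pre-lift scene image s2 (crop 240,200 x2.4): post top ~ (260,165), base(258,200)
im=cv2.imread("pics/s2.png")[140:230,210:310]; cv2.imwrite("pics/s2b.png",cv2.resize(im,None,fx=6,fy=6))
E
```

```text
[array([348.8, 283.3]), array([349.4, 267.9])] [array([468.3, 235.9]), array([501.9, 261.9])]
[array([346.7, 283.8]), array([347.3, 268.5])] [array([474.7, 240.6]), array([509.7, 267.7])]
```

View pics/s2b.png

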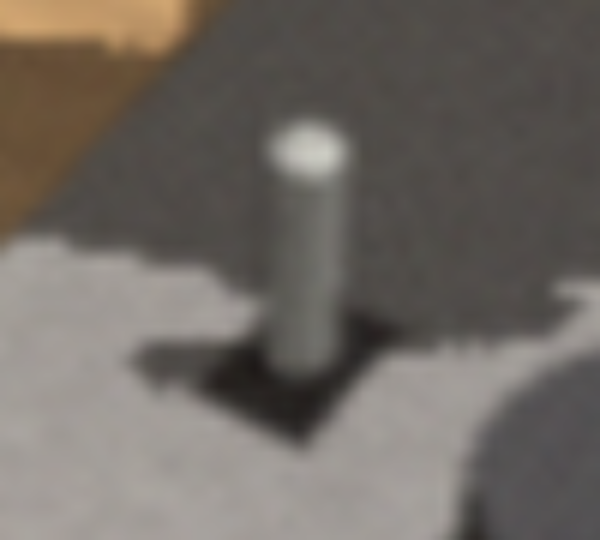

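{"op": "move_arm", "data": {
  "increments": [
    [0,0,0.8,0,3],
    [0,0,1.6,0,3],
    [0,0,2.4,0,3],
    [0,0,2.6,0,3]
  ]
}}

```text
t: 30.52
tool_pos: [0.5216, 0.0958, 0.1249]
tool_rot: [-2.289, -2.15, 0.002]
contact_force: [0.7, -0.5, -1.7]
opening: 0.0389
```

```bash
python3 - <<'E'
from h import *
d=shot("wrist","w25",(440,180,640,340),4)
o=sensors.get_obs();print(o["tool_pos"],o["contact_force"])
shot("scene","s4",(240,180,440,340),4)
E
```

```text
[0.52168828 0.0958187  0.12502258] [ 0.10126312  0.18300103 -1.90867502]
```

View pics/w25.png

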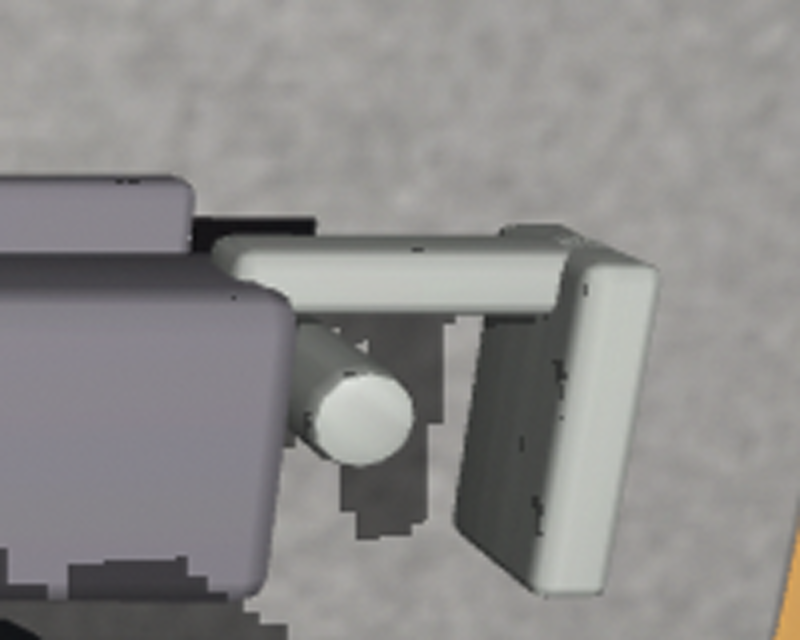

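View pics/s4.png

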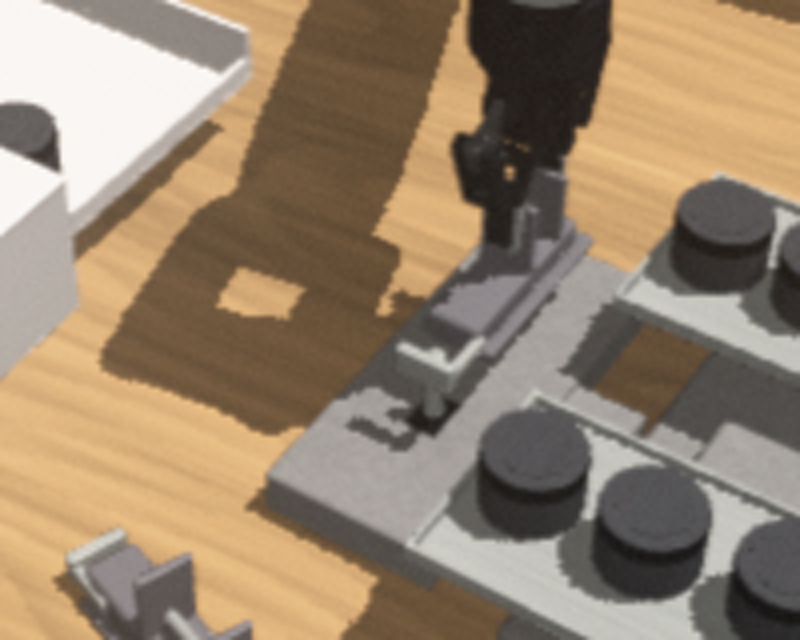

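{"op": "move_arm", "data": {
  "increments": [
    [0,0,1,0,3],
    [0,0,2,0,3],
    [0,0,3,0,3],
    [0,0,3.4,0,3],
    [0,0,3.4,0,3]
  ]
}}

```text
t: 31.25
tool_pos: [0.5219, 0.0958, 0.0915]
tool_rot: [-2.29, -2.15, 0.001]
contact_force: [0.2, 0.7, -0.8]
opening: 0.039
```

{"op": "move_arm", "data": {
  "increments": [
    [0,0,0.2,0,3],
    [0,0,0.3,0,3]
  ]
}}

```text
t: 31.5
tool_pos: [0.5224, 0.0959, 0.0893]
tool_rot: [2.29, 2.15, 0.001]
contact_force: [-0.2, 0.3, -2.4]
opening: 0.0385
```

```bash
python3 - <<'E'
from h import *
d=shot("wrist","w26")
o=sensors.get_obs();print(o["tool_pos"],o["contact_force"])
shot("scene","s5",(240,180,440,340),4)
E
```

```text
[0.52235123 0.09585766 0.08915551] [ 0.39003305  0.19673674 -1.37813939]
```

View pics/w26.png

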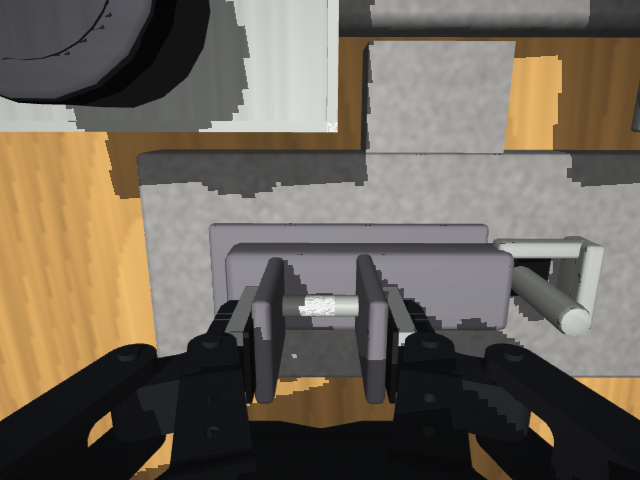

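View pics/s5.png

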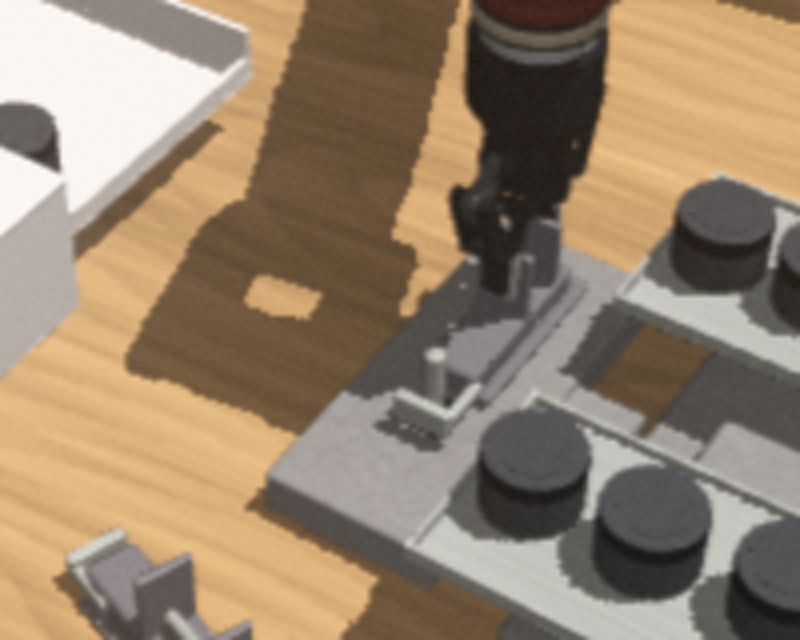

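{"op": "move_arm", "data": {
  "increments": [
    [0,0,0.2,0,3],
    [0,0,0.3,0,3]
  ]
}}

```text
t: 31.85
tool_pos: [0.5222, 0.0959, 0.0859]
tool_rot: [-2.29, -2.151, 0.0]
contact_force: [-0.5, -0.6, -2.8]
opening: 0.0389
```

{"op": "move_arm", "data": {
  "increments": [
    [0,0,0.2,0,3],
    [0,0,0.2,0,3]
  ]
}}

```text
t: 32.1
tool_pos: [0.5224, 0.0959, 0.0856]
tool_rot: [-2.29, -2.15, 0.001]
contact_force: [-4.3, -1.1, 7.7]
opening: 0.0385
```

{"op": "move_arm", "data": {
  "increments": [
    [0,0,0.1,0,3],
    [0,0,0.1,0,3]
  ]
}}

```text
t: 32.35
tool_pos: [0.5224, 0.0959, 0.0855]
tool_rot: [-2.289, -2.15, 0.002]
contact_force: [-6.6, -0.0, 12.4]
opening: 0.039
```

{"op": "move_arm", "data": {
  "increments": [
    [0,0,-0.2,0,3],
    [0,0.2,-0.2,0,3],
    [0,0.4,-0.2,0,3],
    [0,0.4,-0.2,0,3]
  ]
}}

```text
t: 32.85
tool_pos: [0.5262, 0.0957, 0.0856]
tool_rot: [-2.29, -2.15, 0.001]
contact_force: [-4.4, 0.0, 4.9]
opening: 0.0385
```

{"op": "move_arm", "data": {
  "increments": [
    [0,0,0,0,4.2],
    [0,0,0,0,4.8],
    [0,0,0,0,5.4],
    [0,0,0,0,6],
    [0,0,0,0,6.4]
  ]
}}

```text
t: 33.48
tool_pos: [0.527, 0.0956, 0.0854]
tool_rot: [2.289, 2.149, 0.002]
contact_force: [0.1, 0.3, -0.1]
opening: 0.0638
```

```bash
python3 - <<'E'
from h import *
d=shot("wrist","w27")
o=sensors.get_obs();print(o["tool_pos"],o["contact_force"],o["opening"])
E
```

```text
[0.52707243 0.09556001 0.08552366] [ 0.51446519 -0.00761897 -0.32419655] 0.0640422199057169
```

View pics/w27.png

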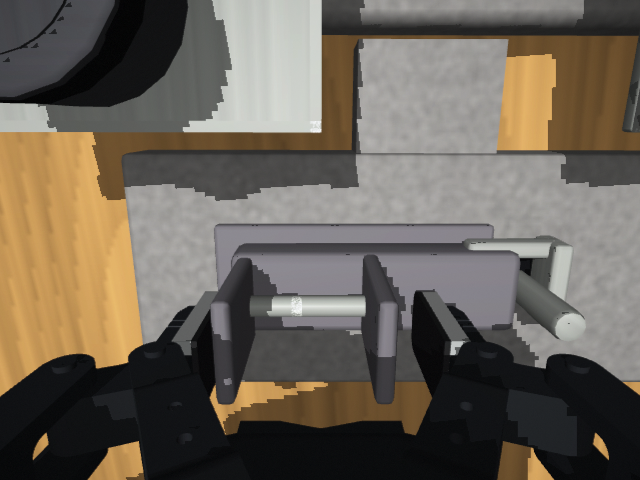

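Clip now gripping the post (claw at ~(560,270), post emerging at (535,290)); open fully and lift.

{"op": "move_arm", "data": {
  "increments": [
    [0,0,0,0,7.5],
    [0,0,0,0,8.5],
    [0,0,0,0,8.5]
  ]
}}

```text
t: 33.9
tool_pos: [0.5264, 0.0956, 0.0852]
tool_rot: [2.29, 2.15, 0.001]
contact_force: [-0.8, 0.3, 0.1]
opening: 0.0847
```

```bash
python3 - <<'E'
from h import *
d=shot("wrist","w28")
o=sensors.get_obs();print(o["tool_pos"],o["contact_force"],o["opening"])
E
```

```text
[0.52632895 0.09560731 0.08512915] [ 0.37449949 -0.19605396  0.02233335] 0.08506494367101275
```

View pics/w28.png

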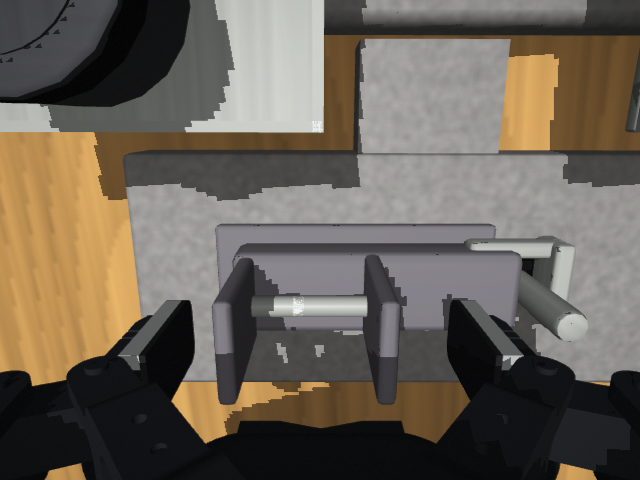

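{"op": "move_arm", "data": {
  "increments": [
    [0,0,-4,0,8.5],
    [0,0,-10,0,8.5],
    [0,0,-16,0,8.5]
  ]
}}

```text
t: 34.33
tool_pos: [0.5258, 0.0956, 0.2464]
tool_rot: [-2.29, -2.15, 0.001]
contact_force: [0.5, -1.1, -0.5]
opening: 0.085
```

```bash
python3 - <<'E'
from h import *
d=shot("top","t7",(110,110,530,340),1.9)
e=cv2.imread("pics/t7.png")
f=lambda u,v:(340+u/2.6,110+v/2.6)
print("shoehorn",[ray(d,*f(*c),.113).round(4)[:2] for c in((264,319),(304,321),(266,133),(306,133))])
print("unit",[ray(d,*f(*c),.106).round(4)[:2] for c in((163,304),(438,314),(168,28))])
print("dauber",[ray(d,*f(*c),.12).round(4)[:2] for c in((314,250),(352,250))])
shot("scene","s6",(240,180,560,400),2.4)
inc(.36,-.19,.22,87)
E
```

```text
shoehorn [array([ 0.5989, -0.2432]), array([ 0.5964, -0.277 ]), array([ 0.7579, -0.2504]), array([ 0.757 , -0.2844])]
unit [array([ 0.6142, -0.1591]), array([ 0.6001, -0.3926]), array([ 0.8526, -0.1707])]
dauber [array([ 0.6559, -0.2859]), array([ 0.6551, -0.3179])]
pos [0.5302 0.0958 0.2545] jawyaw -3.6 q6 0.10 F [0.2 1.1 0.6] op 0.0851 t 34.42
inc [-29.6  -15.25   3.17] twist 89.4
```

View pics/t7.png

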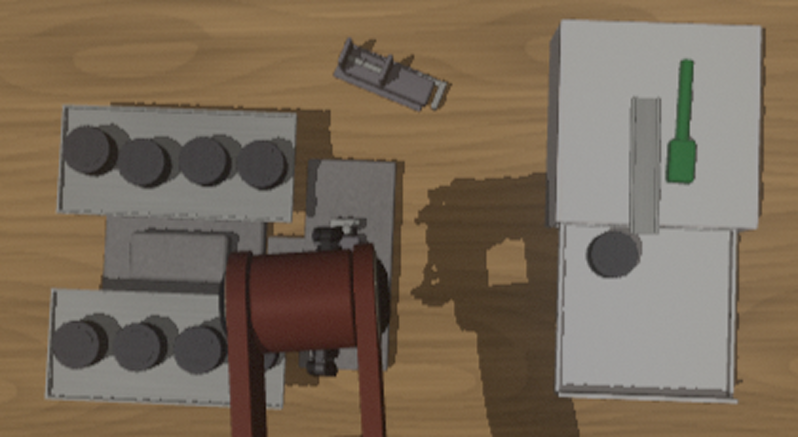

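View pics/s6.png

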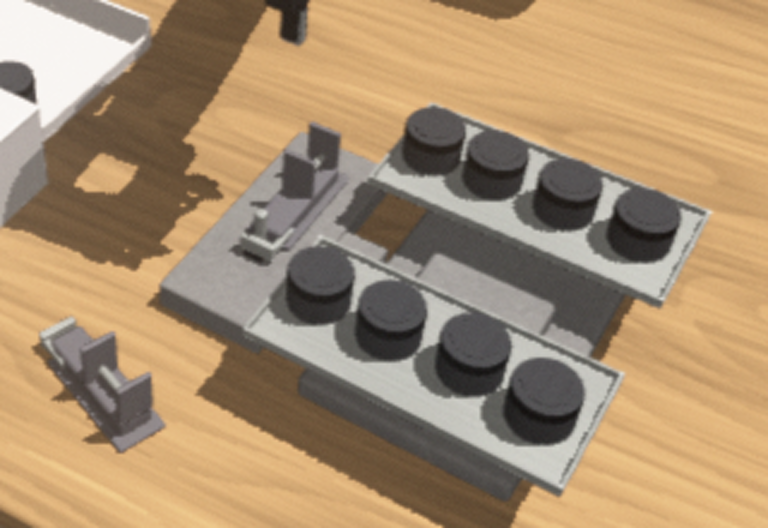

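{"op": "move_arm", "data": {
  "increments": [
    [-5,-2.6,0,10,2],
    [-10,-5.2,0,20,0],
    [-15,-7.8,0,30,0],
    [-20,-10.4,1,40,0],
    [-25,-13,2,50,0]
  ]
}}

```text
t: 35.05
tool_pos: [0.3797, -0.147, 0.2246]
tool_rot: [2.986, 0.973, 0.001]
contact_force: [0.8, -1.0, 0.2]
opening: -0.0
```

```bash
python3 - <<'E'
from h import *
inc(.365,-.18,.16,87)
E
```

```text
pos [ 0.3797 -0.147   0.2246] jawyaw -53.9 q6 0.39 F [ 0.8 -1.   0.2] op -0.0000 t 35.05
inc [-3.14  1.79  6.46] twist 39.1
```

{"op": "move_arm", "data": {
  "increments": [
    [-1.5,0.9,1,10,0],
    [-3,1.7,2,20,0],
    [-3,1.7,4,30,0],
    [-3,1.7,6.4,39,0],
    [-3,1.7,6.4,39,0]
  ]
}}

```text
t: 35.67
tool_pos: [0.3654, -0.1763, 0.1586]
tool_rot: [-3.138, 0.069, 0.006]
contact_force: [0.4, 0.7, -0.2]
opening: -0.0
```

```bash
python3 - <<'E'
from h import *
inc(.37,-.18,.078,87)
shot("wrist","w29"); shot("top","t8",(300,110,560,400),2)
E
```

```text
pos [ 0.3654 -0.1763  0.1586] jawyaw -92.5 q6 0.98 F [ 0.4  0.7 -0.2] op -0.0000 t 35.67
inc [0.51 0.37 8.06] twist 0.5
```

View pics/w29.png

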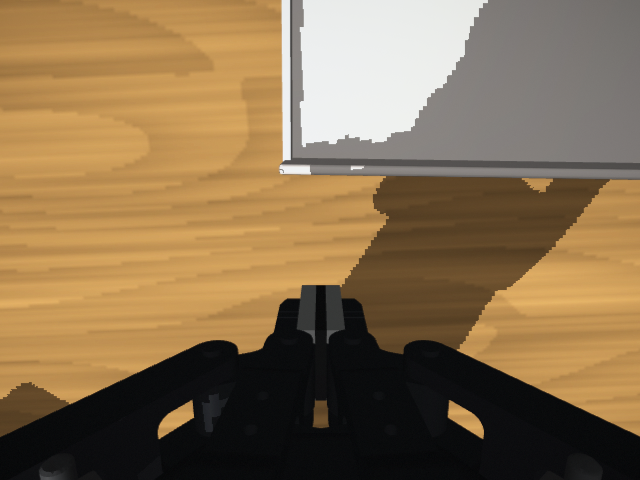

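{"op": "move_arm", "data": {
  "increments": [
    [0.3,0.4,4,0.5,0],
    [0.3,0.4,8,0.5,0],
    [0.3,0.4,8,0.5,0],
    [0.3,0.4,8,0.5,0]
  ]
}}

```text
t: 36.28
tool_pos: [0.3707, -0.1822, 0.0832]
tool_rot: [3.139, -0.083, 0.004]
contact_force: [-0.7, -0.5, 1.2]
opening: -0.0005
```

```bash
python3 - <<'E'
from h import *
inc(.595,-.19,.078,87)
E
```

```text
pos [ 0.3707 -0.1822  0.0832] jawyaw -93.0 q6 0.99 F [-0.7 -0.5  1.2] op -0.0005 t 36.27
inc [22.43 -0.41  0.58] twist -0.0
```

{"op": "move_arm", "data": {
  "increments": [
    [1.5,0,0.4,0,0],
    [2.5,0,0.4,0,0],
    [3.2,0,0.4,0,0],
    [4,0,0.4,0,0],
    [5,0,0.4,0,0]
  ]
}}

```text
t: 36.9
tool_pos: [0.4199, -0.1842, 0.0773]
tool_rot: [3.14, -0.085, -0.0]
contact_force: [-2.8, 0.4, 1.8]
opening: -0.0005
```

{"op": "move_arm", "data": {
  "increments": [
    [1,0,0,0,0],
    [2,0,0,0,0],
    [3,0,0,0,0],
    [4,0,0,0,0],
    [5,0,0,0,0]
  ]
}}

```text
t: 37.52
tool_pos: [0.47, -0.1869, 0.0769]
tool_rot: [3.14, -0.085, -0.0]
contact_force: [-2.3, -1.8, 2.3]
opening: 0.0001
```

```bash
python3 - <<'E'
from h import *
inc(.595,-.19,.078,87)
shot("wrist","w30"); shot("top","t9",(340,110,560,400),2)
E
```

```text
pos [ 0.47   -0.1869  0.0769] jawyaw -93.1 q6 1.10 F [-2.3 -1.8  2.3] op 0.0001 t 37.52
inc [12.5  -0.36 -0.11] twist -0.1
```

View pics/w30.png

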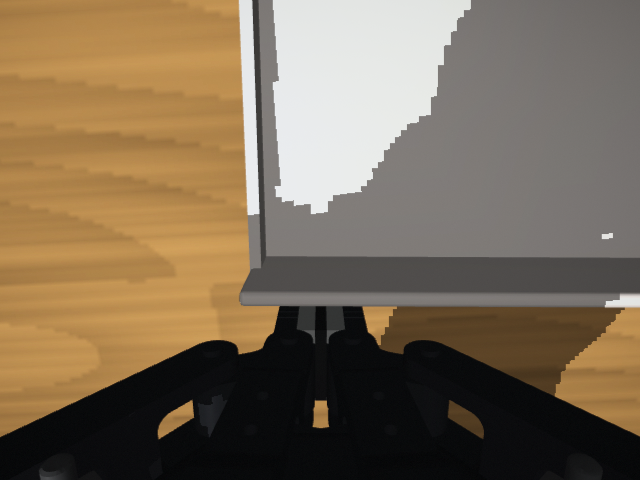

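View pics/t9.png

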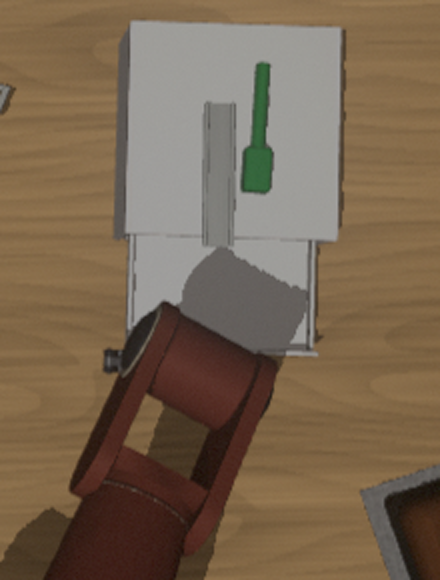

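{"op": "move_arm", "data": {
  "increments": [
    [1,0,0,0,0],
    [2,0,0,0,0],
    [3,0,0,0,0],
    [4,0,0,0,0],
    [5,0,0,0,0]
  ]
}}

```text
t: 38.25
tool_pos: [0.5198, -0.1893, 0.0767]
tool_rot: [-3.14, 0.085, 0.001]
contact_force: [-1.9, 0.0, -0.1]
opening: -0.0001
```

{"op": "move_arm", "data": {
  "increments": [
    [1,0,0,0,0],
    [2,0,0,0,0],
    [3,0,0,0,0],
    [4,0,0,0,0],
    [4.5,0,0,0,0]
  ]
}}

```text
t: 38.88
tool_pos: [0.565, -0.192, 0.0771]
tool_rot: [3.14, -0.085, 0.0]
contact_force: [-1.7, 0.3, -1.0]
opening: 0.0002
```

```bash
python3 - <<'E'
from h import *
inc(.595,-.19,.078,87)
shot("wrist","w31"); shot("top","t10",(340,110,560,400),2); shot("scene","s7",(80,130,380,330),2.5)
E
```

```text
pos [ 0.565  -0.192   0.0771] jawyaw -93.1 q6 1.17 F [-1.7  0.3 -1. ] op 0.0002 t 38.88
inc [ 2.99 -0.36 -0.09] twist -0.1
```

View pics/w31.png

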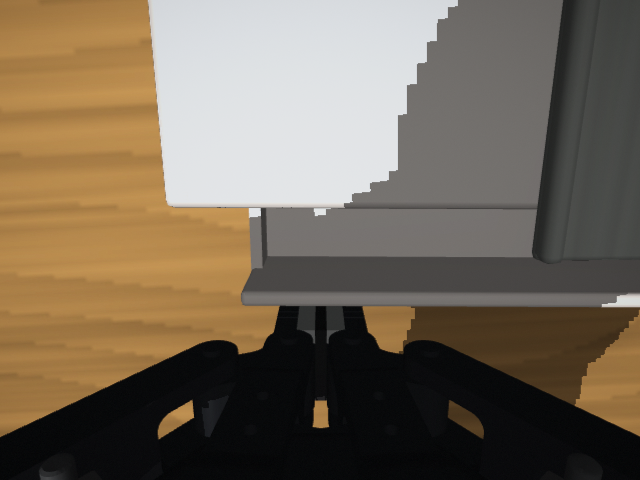

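View pics/s7.png

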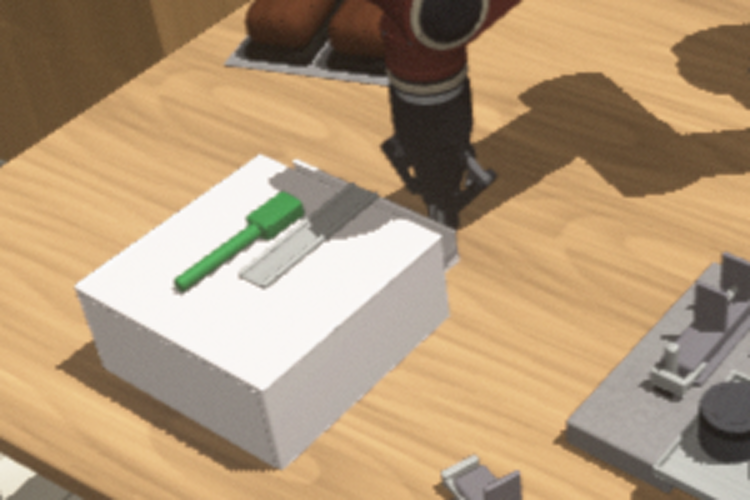

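{"op": "move_arm", "data": {
  "increments": [
    [0.8,0,0,0,0],
    [1.6,0,0,0,0],
    [2.4,0,0,0,0],
    [2.4,0,0,0,0]
  ]
}}

```text
t: 39.52
tool_pos: [0.5893, -0.1933, 0.0772]
tool_rot: [3.14, -0.085, 0.003]
contact_force: [-0.3, -0.3, 0.5]
opening: 0.0002
```

{"op": "move_arm", "data": {
  "increments": [
    [0.3,0,0,0,0],
    [0.4,0,0,0,0]
  ]
}}

```text
t: 39.78
tool_pos: [0.592, -0.1933, 0.0769]
tool_rot: [-3.14, 0.085, 0.001]
contact_force: [-2.6, 0.9, 0.8]
opening: 0.0002
```

```bash
python3 - <<'E'
from h import *
inc(.595,-.19,.078,87)
shot("wrist","w32")
E
```

```text
pos [ 0.592  -0.1933  0.0769] jawyaw -93.1 q6 1.19 F [-2.6  0.9  0.8] op 0.0002 t 39.77
inc [ 0.28 -0.34 -0.11] twist -0.1
```

View pics/w32.png

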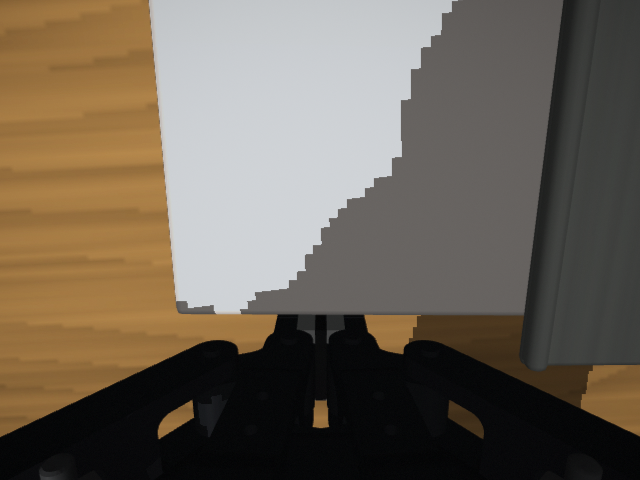

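{"op": "move_arm", "data": {
  "increments": [
    [0.2,0,0,0,0],
    [0.4,0,0,0,0],
    [0.4,0,0,0,0]
  ]
}}

```text
t: 40.2
tool_pos: [0.5949, -0.1934, 0.0768]
tool_rot: [-3.14, 0.085, 0.006]
contact_force: [-7.2, 0.7, 4.6]
opening: 0.0001
```

{"op": "move_arm", "data": {
  "increments": [
    [0.2,0,0,0,0],
    [0.3,0,0,0,0],
    [0.3,0,0,0,0]
  ]
}}

```text
t: 40.58
tool_pos: [0.5951, -0.1934, 0.0768]
tool_rot: [-3.139, 0.084, 0.019]
contact_force: [-19.0, 2.2, 12.5]
opening: -0.0001
```

{"op": "move_arm", "data": {
  "increments": [
    [-1,0,0,0,0],
    [-3,0,0,0,0],
    [-7,0,0,0,0],
    [-10,0,-3,0,0],
    [-12,0,-10,0,0]
  ]
}}

```text
t: 41.2
tool_pos: [0.4793, -0.1862, 0.1646]
tool_rot: [-3.137, 0.085, 0.008]
contact_force: [0.4, -0.9, 0.5]
opening: -0.0
```

{"op": "move_arm", "data": {
  "increments": [
    [-3,3,-5,0,0],
    [-5,5,-10,0,0],
    [-5,5,-12,0,0]
  ]
}}

```text
t: 41.58
tool_pos: [0.43, -0.2364, 0.2917]
tool_rot: [3.136, -0.089, 0.011]
contact_force: [1.1, 1.1, -0.2]
opening: -0.0
```

```bash
python3 - <<'E'
from h import *
inc(.595,-.19,.078,87)
shot("top","t11",(110,110,530,400),1.9); shot("scene","s8",(80,130,480,400),2)
shot("scene","s9",(300,200,420,320),6)
E
```

```text
pos [ 0.43   -0.2364  0.2917] jawyaw -93.2 q6 0.97 F [ 1.1  1.1 -0.2] op -0.0000 t 41.58
inc [16.06 -5.67 21.46] twist -0.2
```

View pics/t11.png

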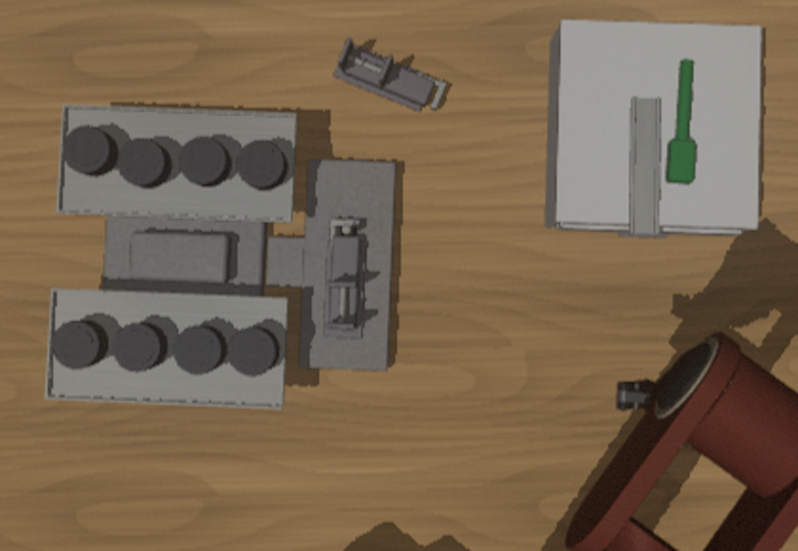

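View pics/s8.png

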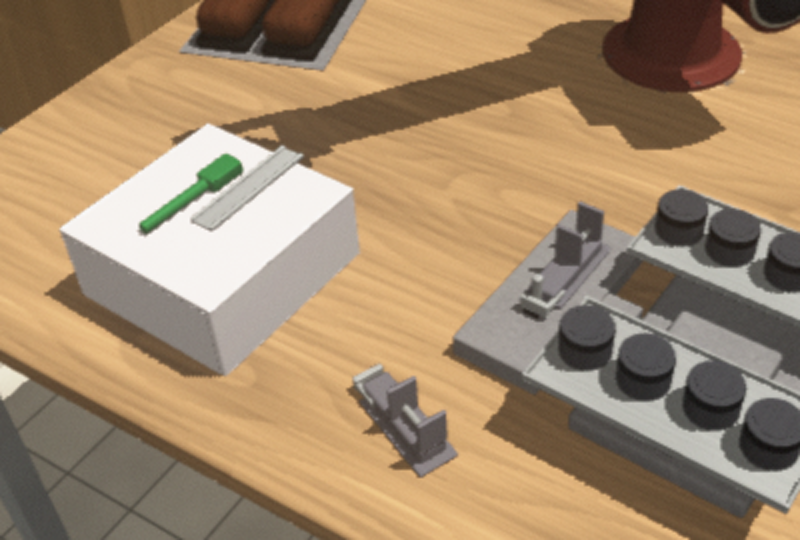

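View pics/s9.png

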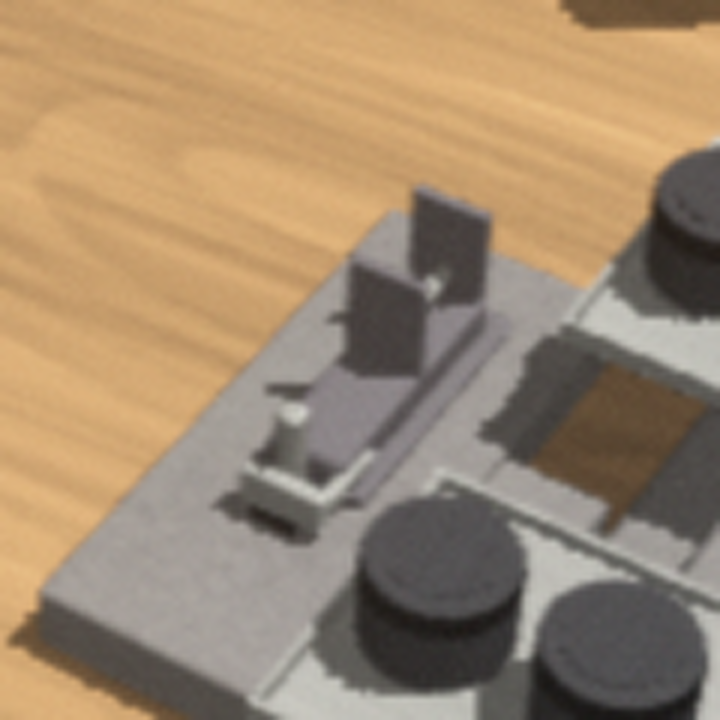

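```bash
python3 - <<'E'
from station import order
print(order.finish_job())
E
```

```text
the job is handed in; nothing more can be done
None
```

The job is done and handed in at about 42 s of the 210 s. No verdict came back.

- **Balance:** there were four sample tins, so I stood four spare tins in a row on the near pan. The last top and scene pictures show all eight tins upright on their pans, and the two pans look level. I judged level by eye.
- **Lock:** I used the clip nearest the base and lowered it over the post with its hook out. The last pictures show it flat on the ledge with the post between nose and claw. I could not read the hook position.
- **Tray:** I pushed it in until it stopped, at about 19 N. Its front wall now stands out about 5 mm, which is what fully home should look like. I pushed left of centre because the shoehorn overhung the middle of the unit's front. The shoehorn and dauber look unmoved.

**Checks that failed or disagreed:**
- The left-over tin was upright before the push but is now hidden under the unit's top, so I could not confirm it is still standing.
- The top camera put the post about 4 mm from where the wrist and scene cameras did. I used the wrist position, and the post went into the gap cleanly.

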